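# Find the lens cell with the glass and hold it over the light plate

### The job

Take the probe from its stand, press the recessed lamp button of the light base all the way in with its tip, and put the probe back in its stand. Then lift the two look-alike lens cells in turn to feel which is heavier, set the lighter one upright on the cork mat, and finish while still holding the heavier one in the gripper, upright and still, about 10 cm above the middle of the light disc. Do not tip either cell over, and leave the jar, the dish and the vial alone.

Things in the scene. Friction and masses are not known exactly. Their poses are not given: they have to be found in the camera images.
- light_base: white light base, a slab 160 x 140 x 30 mm fixed to the bench; origin at the centre of its underside, x along the 160 mm side. In its frame the light disc is centred at x +25, y 0 mm and the button axis at x -54, y +42 mm, both on its top face 30 mm above the bench
- light_disc (a point): centre of the round pale-blue light disc (90 mm across, grey rim) on top of the light base, 31 mm above the bench
- button_top (a point): centre of the top face of the round yellow lamp button (17 mm across), 4 mm below the top of the light base, in a round well 20 mm across with a black rim (29 mm outside) that stands 2 mm proud; too narrow for a gripper finger. It is pressed straight down
- lamp_button (a joint): travel of the lamp button: 0 released, 0.005 m fully in; spring returned, it starts to move at 1.5 N and is fully in at 4 N; after that it stops hard
- probe_handle (a point): where to grip the probe: on its axis, 92 mm above its tip. The probe is 125 mm long and weighs 60 g, standing upright tip down in its stand: steel tip 5 mm in diameter (lowest 35 mm), neck 12 mm in diameter, a flange 28 mm in diameter with its underside 50 mm above the tip (it rests on the stand), then an orange round handle 14 mm in diameter from 55 to 125 mm above the tip. z points up along the probe from tip to handle
- probe_tip (a point): lower end of the probe's steel tip, on its axis; 8 mm above the bench while the probe is in its stand
- probe: the probe itself (see probe_handle); origin at the lower end of its tip, z up along it
- stand_hole (a point): centre of the mouth of the hole in the probe stand: wooden block 60 x 60 x 58 mm fixed to the bench, with an upright through hole 18 mm in diameter in its top, 58 mm above the bench; the probe stands in it with its flange on the top face
- lens_cell_1_mid (a point): a lens cell: dark upright cylinder 46 mm in diameter and 52 mm high with a brass band near the top and a white frosted top window; stands on the bench, seen from outside exactly like the other cell. One of the two holds thick glass and weighs more than twice the other (both between 0.1 and 0.45 kg); which one cannot be seen. The point is its centre, 26 mm above its underside; z up along the cylinder
- lens_cell_2_mid (a point): a lens cell: dark upright cylinder 46 mm in diameter and 52 mm high with a brass band near the top and a white frosted top window; stands on the bench, seen from outside exactly like the other cell. One of the two holds thick glass and weighs more than twice the other (both between 0.1 and 0.45 kg); which one cannot be seen. The point is its centre, 26 mm above its underside; z up along the cylinder
- lens_cell_1: the lens cell of lens_cell_1_mid; origin at the centre of its underside
- lens_cell_2: the lens cell of lens_cell_2_mid; origin at the centre of its underside
- cork_mat: brown cork mat fixed to the bench, 180 x 100 mm and 6 mm thick, lying to the left of the light base; origin at the centre of its underside, x along the 180 mm side; two cells fit on it side by side along x
- mat_top (a point): centre of the top face of the cork mat, 6 mm above the bench
- specimen_jar: bystander: glass jar with brass lid, 50 mm in diameter, 60 mm high; origin at the centre of its underside
- dish: bystander: flat clear dish, 91 mm in diameter, 14 mm high; origin at the centre of its underside
- vial: bystander: amber vial with white lid, 34 mm in diameter, 55 mm high; origin at the centre of its underside
Not all that is in view belongs to the job. Of the things that look like the probe, the smaller one is meant.

How it is judged:
On the way, in this order (a step that is already met when the one before it is completed fails the run):
1. the lamp button is pressed at least 4 mm in by the probe held in the gripper (value of joint lamp_button above 0.004 m and contact force between probe and light_base above 0.5 N and contact force between probe and the fingers above 0.5 N), for 0.05 s.
2. the probe is back in its stand, upright and let go, and the button is out again (horizontal distance between probe_tip and stand_hole below 0.009 m and height (world z) of probe_tip below 0.014 m and angle between probe_handle's own z axis and vertical below 0.12 rad and contact force between probe and the fingers below 0.05 N and value of joint lamp_button below 0.002 m), for 0.2 s.
3. a lens cell is lifted at least 20 mm clear of the bench in the gripper (((height (world z) of lens_cell_1_mid above 0.046 m and contact force between lens_cell_1 and the fingers above 0.5 N) or (height (world z) of lens_cell_2_mid above 0.046 m and contact force between lens_cell_2 and the fingers above 0.5 N))), for 0.2 s.
At the end, for the whole second after the job is handed in: One cell held still in the gripper, upright (14 deg), centre within 35 mm of the disc middle sideways and 60-170 mm above it, touching neither base nor other cell; the other stands, let go, on the mat and is the lighter (presses on it with under 2.3 N); probe in its stand, let go (((contact force between lens_cell_1 and the fingers above 0.5 N and contact force between lens_cell_1 and light_base below 0.05 N and contact force between lens_cell_1 and lens_cell_2 below 0.05 N and horizontal distance between lens_cell_1_mid and light_disc below 0.035 m and z of lens_cell_1_mid in the frame of light_disc between 0.06 and 0.17 m and angle between lens_cell_1_mid's own z axis and vertical below 0.25 rad and linear speed of each of lens_cell_1, lens_cell_2 below 0.03 m/s and contact force between lens_cell_2 and cork_mat between 0.7 and 2.3 N and z of lens_cell_2_mid in the frame of mat_top between 0.023 and 0.03 m and angle between lens_cell_2_mid's own z axis and vertical below 0.1 rad and contact force between lens_cell_2 and the fingers below 0.05 N) or (contact force between lens_cell_2 and the fingers above 0.5 N and contact force between lens_cell_2 and light_base below 0.05 N and contact force between lens_cell_2 and lens_cell_1 below 0.05 N and horizontal distance between lens_cell_2_mid and light_disc below 0.035 m and z of lens_cell_2_mid in the frame of light_disc between 0.06 and 0.17 m and angle between lens_cell_2_mid's own z axis and vertical below 0.25 rad and linear speed of each of lens_cell_2, lens_cell_1 below 0.03 m/s and contact force between lens_cell_1 and cork_mat between 0.7 and 2.3 N and z of lens_cell_1_mid in the frame of mat_top between 0.023 and 0.03 m and angle between lens_cell_1_mid's own z axis and vertical below 0.1 rad and contact force between lens_cell_1 and the fingers below 0.05 N)) and horizontal distance between probe_tip and stand_hole below 0.009 m and height (world z) of probe_tip below 0.014 m and angle between probe_handle's own z axis and vertical below 0.12 rad and contact force between probe and the fingers below 0.05 N); the arm keeps its last pose, push and grip.
It fails at once if the brass-lidded jar is pushed more than 25 mm or tipped over (distance of specimen_jar from where it was at the start of the episode above 0.025 m or angle between specimen_jar's own z axis and vertical above 0.5 rad).
It fails at once if the specimen dish is pushed more than 25 mm or tipped over (distance of dish from where it was at the start of the episode above 0.025 m or angle between dish's own z axis and vertical above 0.5 rad).
It fails at once if the amber vial is pushed more than 25 mm or tipped over (distance of vial from where it was at the start of the episode above 0.025 m or angle between vial's own z axis and vertical above 0.5 rad).
It fails at once if a lens cell is tipped over (more than 45 degrees) (angle between any of lens_cell_1_mid, lens_cell_2_mid's own z axis and vertical above 0.785 rad).
It also fails if it takes over 72 s, if anything falls off the work surface, if the arm or the gripper's body presses on something with over 40 N, if the wrist force passes 120 N, or if a joint passes its speed limit or range.

### The arm

A 6-joint arm with a two-finger parallel gripper is mounted at the origin on the work surface. World frame = base frame: x ahead of the robot, y to its left, z up, the work surface at z = 0. Lengths are in m, angles in rad, forces in N, time in s.
With the tool pointing down it reaches from about 0.225 to 0.875 m from the base axis. Payload 3.4 kg.
Tool frame: the origin (TCP) lies on the mounting face of the last link; the fingertips stand 173 mm ahead of it and the grasp point (between the pads) lies 155 mm ahead of it; y points along the fingers, x is the direction in which the jaws open and shut, and the axes are right-handed (so a half turn about y gives the same grasp; the last joint's range is limited). The gripper opens to 85 mm and grips with 20 to 120 N. Pads are 22 mm wide; open, the fingers measure 114 mm over their backs; the gripper's body (76 mm by 85 mm) begins 54 mm behind the grasp point. The pads swing forward as they close: fully open they stand 13 mm farther back than shut.
Start: joints at [1.16, 0.276, 1.505, -0, 1.361, -0.121], TCP at [0.164, 0.551, 0.405] pointing down, gripper open.
Joint ranges: [-2.89, 2.89], [-0.75, 2.08], [0.22, 2.7], [-1.18, 4.32], [0.11, 2.71], [-2.7, 2.7]. Speed limits (rad/s): [2.57, 2.57, 3.14, 3.14, 3.14, 3.14].

### API

Orientations are given as a unit quaternion [w, x, y, z].
In Python, from rig import manip, vision, ticket gives the robot as it stands.
- The arm moves only by the tool arm_command, never from a script. Its argument "increments" is one flat list of numbers, 7 for each row, row after row: the turn, a rotation vector about the tool's x, y, z in rad, then the shift along the tool's x, y, z in cm, then the closure, from 0 (fully open) to 1 (shut). In form: [wx, wy, wz, tx, ty, tz, hand, wx, wy, wz, tx, ty, tz, hand, ...]. A call has 1 to 8 rows; each row shifts and turns the commanded pose from where the row before left it, along the tool's axes as they then stand; what a row does not reach is not made up. A row lasts 1/8 s, in which the tool goes at most 62.5 mm and 10.7 degrees, less where a joint would pass 70% of its speed; a pose out of reach is approached as far as the arm can. A call is refused whole if a number of a shift passes 6.25 or a number of a turn 0.188, either way. A call with a gripper value outside its range is refused whole. The fingers move at their own pace and stop on an object; "grip_force" is the grip in N (left out, the last holds). Time passes only in rows, so rows that do not move let the fingers close. It gives the time, the measured TCP pose, the force and the opening at its end, in the units of the state.
- manip.get_state(): the state, without advancing time (a new reading comes with each control period).
- vision.get_image(name): name is "scene" or "top" or "wrist"; returns the picture (400x640x3 uint8, red, green, blue); there is no depth.
- vision.camera_params(name): a dict with "vfov" (degrees; the focal length in pixels is half the picture's height over the tangent of half this angle, whatever the lens; pixels are square), "cx", "cy" (the principal point, pixels), "distortion" ([k1, k2, p1, p2, k3] as OpenCV has them; the pictures are not rectified), "R" (3x3) and "t" (3): a world point X has camera coordinates R X + t. Camera axes: x right, y down, z forward; pixel columns grow to the right and rows downward; lengths in m; the calibration is good to about 2 mm. A picture is of the moment at which its call begins: read the wrist's pose just before it. camera_params takes no time and is no camera call; for the wrist camera it gives the pose at the moment of the call.
- ticket.sign_off(): hands the job in, once; it reports no verdict.
The state is a dict: "clock": time; "qpos": joint angles; "qd": joint speeds; "effort": joint torques, N m; "position": TCP position; "ee_rot": TCP orientation; "contact_force": force on the tool from outside, world axes, zero at the start; "moment": the same for the moment, N m; "width": finger opening in m.
Only numpy, scipy, OpenCV 4.12 (cv2) and the standard library are available. Lean on these libraries where they do the work, as an engineer would, in place of code of your own. Each camera call takes 0.05 s, during which the arm holds its last target.

## Working session

There is one attempt and no reset: what is moved stays moved. The work goes in short steps, Python scripts to look and compute and a tool call to move; the robot and the scene stay as the last step left them, time stands still between calls to the robot, and variables do not carry over. Pictures are saved under pics/ and viewed, and the job is handed in when it is done.

Besides the shell and the picture viewer there is one more tool, called after ">>>" as name(argument=value, ...), one argument or row to a line, values as JSON. arm_command: Moves the arm, as the interface text tells. Its arguments: {"type":"object","properties":{"increments":{"type":"array"},"grip_force":{"type":"number"}},"required":["increments"]}

```bash
ls; mkdir -p pics; python3 - <<'E'
from rig import manip,vision
import cv2
print(manip.get_state())
for n in ["scene","top","wrist"]:
    p=vision.camera_params(n); print(n,p)
    cv2.imwrite(f"pics/{n}0.png",vision.get_image(n)[:,:,::-1])
E
```

```text
pics
{'clock': 0.0, 'qpos': array([ 1.15997794e+00,  2.76624525e-01,  1.50620273e+00, -1.22851336e-05,
        1.36068018e+00, -1.21009691e-01]), 'qd': array([-0.00076351,  0.00079503,  0.00140597, -0.00165639,  0.00073028,
       -0.00166737]), 'effort': array([ 1.48320811e-03, -4.16770613e+01, -2.45807844e+01,  4.40790291e-05,
        1.10639253e-02, -1.25286576e-05]), 'position': array([0.16423938, 0.55081021, 0.40379482]), 'ee_rot': array([-0.56661819,  0.56729771,  0.42197595, -0.42314707]), 'contact_force': array([-0.19905   , -0.05262483, -0.10439756]), 'moment': array([-0.00466803,  0.04052695, -0.00180363]), 'width': 0.0853355970414067}
scene {'vfov': 53.5209004549242, 'cx': 322.8517137925898, 'cy': 201.77682925757202, 'distortion': array([-0.04513768,  0.        ,  0.        ,  0.        ,  0.        ]), 'R': array([[ 0.08670216,  0.99608577,  0.01720095],
       [ 0.54133626, -0.03261089, -0.84017355],
       [-0.83632398,  0.08215636, -0.54204478]]), 't': array([-0.05641365, -0.25215483,  1.35697946])}
top {'vfov': 54.11211004301663, 'cx': 318.10857329840945, 'cy': 192.2373716531244, 'distortion': array([-0.04019116,  0.        ,  0.        ,  0.        ,  0.        ]), 'R': array([[-0.01590084, -0.99975443, -0.01543521],
       [-0.99895023,  0.01654753, -0.0427156 ],
       [ 0.04296053,  0.01473979, -0.99896803]]), 't': array([0.03686768, 0.56351971, 0.89962732])}
wrist {'vfov': 68.19711237821407, 'cx': 317.0691508562729, 'cy': 200.5129633329008, 'distortion': array([-0.04889872,  0.        ,  0.        ,  0.        ,  0.        ]), 'R': array([[ 2.85508889e-01,  9.58375841e-01, -6.49564055e-04],
       [ 9.18740205e-01, -2.73508043e-01,  2.84797799e-01],
       [ 2.72765669e-01, -8.19090837e-02, -9.58587394e-01]]), 't': array([-0.57602431, -0.03641683,  0.37930364])}
```

View pics/top0.png

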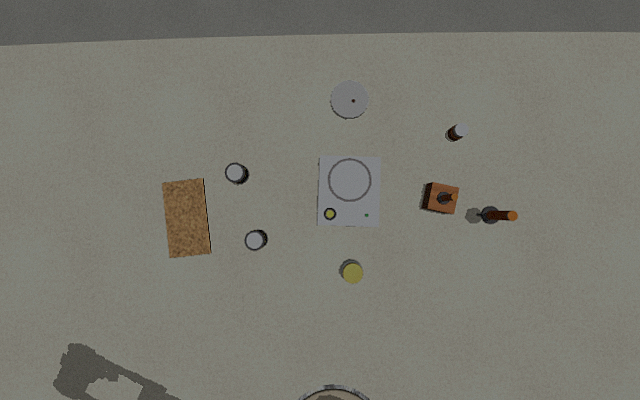

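View pics/scene0.png

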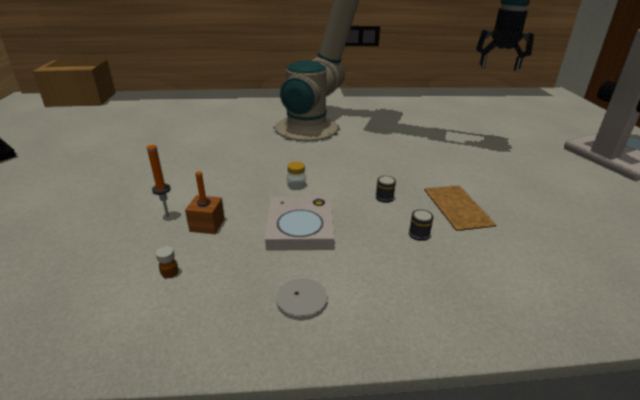

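View pics/wrist0.png

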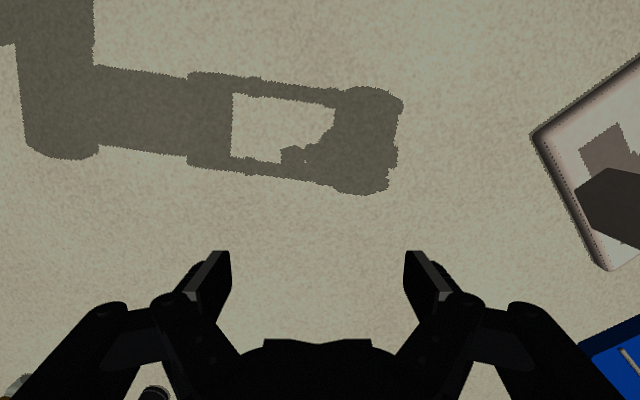

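Top view: base centre near (349,190), button (330,213), disc (350,180), stand (442,198) with the short probe, the tall decoy probe near (490,215), cells (237,173) and (256,240), mat (187,218), jar (350,271), dish (349,100), vial (456,132). Next I measure these.

```bash
cat > h.py <<'E'
import numpy as np,cv2
from rig import manip,vision
def K(p):
    f=200/np.tan(np.radians(p['vfov']/2)); return np.array([[f,0,p['cx']],[0,f,p['cy']],[0,0,1]])
def ray(p,uv):
    uv=np.array(uv,float).reshape(-1,1,2)
    n=cv2.undistortPoints(uv,K(p),np.array(p['distortion'])).reshape(-1,2)
    d=np.c_[n,np.ones(len(n))]@np.array(p['R']); c=-np.array(p['R']).T@p['t']; return c,d
def plane(p,uv,z):
    c,d=ray(p,uv); return c+d*((z-c[2])/d[:,2])[:,None]
def proj(p,X):
    X=np.array(X,float).reshape(-1,3)
    r,_=cv2.Rodrigues(np.array(p['R'])); return cv2.projectPoints(X,r,np.array(p['t']),K(p),np.array(p['distortion']))[0].reshape(-1,2)
def tri(ps,uvs):
    A=np.zeros((3,3));b=np.zeros(3)
    for p,u in zip(ps,uvs):
        c,d=ray(p,u); d=d[0]/np.linalg.norm(d[0]); M=np.eye(3)-np.outer(d,d); A+=M;b+=M@c
    return np.linalg.solve(A,b)
E
python3 - <<'E'
import cv2
t=cv2.imread('pics/top0.png'); s=cv2.imread('pics/scene0.png')
cv2.imwrite('pics/topA.png',cv2.resize(t[145:265,150:350],None,fx=4,fy=4,interpolation=cv2.INTER_CUBIC))
cv2.imwrite('pics/topB.png',cv2.resize(t[145:285,310:510],None,fx=4,fy=4,interpolation=cv2.INTER_CUBIC))
cv2.imwrite('pics/sceA.png',cv2.resize(s[130:280,140:340],None,fx=4,fy=4,interpolation=cv2.INTER_CUBIC))
cv2.imwrite('pics/sceB.png',cv2.resize(s[160:250,340:500],None,fx=5,fy=5,interpolation=cv2.INTER_CUBIC))
E
```

```text
(no output)
```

View pics/topA.png

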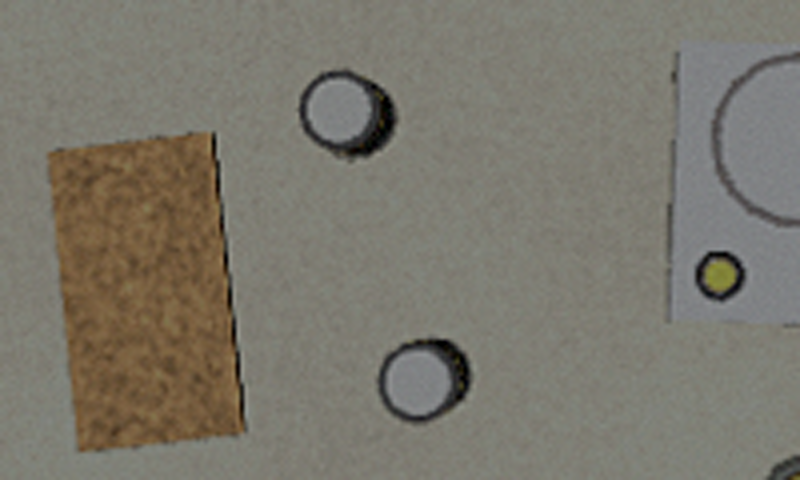

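View pics/topB.png

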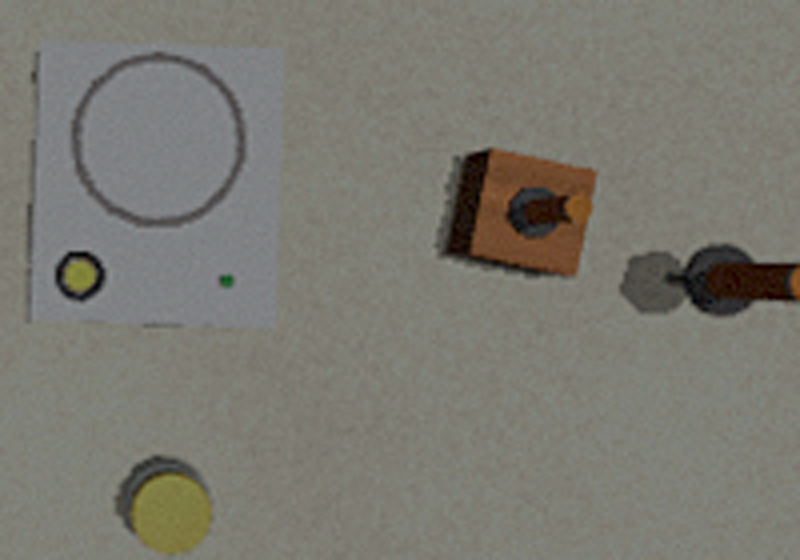

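View pics/sceA.png

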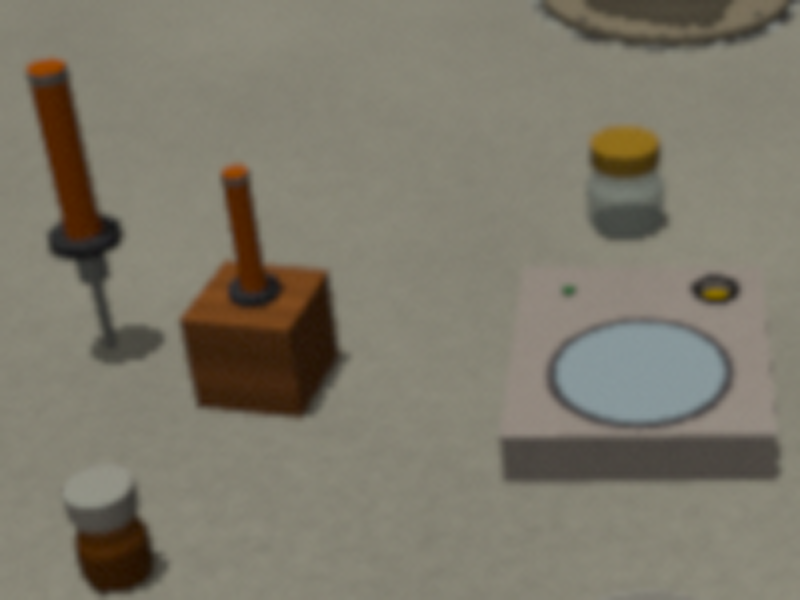

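View pics/sceB.png

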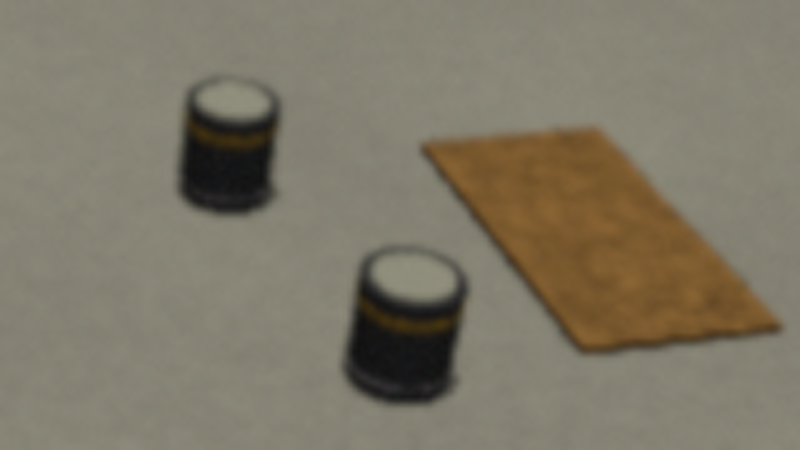

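```bash
python3 - <<'E'
from h import *
T=vision.camera_params('top');S=vision.camera_params('scene')
q=lambda L,o,f:[(o[0]+(x+.5)/f-.5,o[1]+(y+.5)/f-.5) for x,y in L]
A=lambda *L:q(L,(150,145),4)
B=lambda *L:q(L,(310,145),4)
SA=lambda *L:q(L,(140,130),4)
SB=lambda *L:q(L,(340,160),5)
np.set_printoptions(precision=4,suppress=True)
def rect(n,P):
    e=[np.linalg.norm(P[i]-P[(i+1)%4])for i in range(4)]; d=P[0]-P[3]+P[1]-P[2]
    print(n,P.mean(0),'edges',np.round(e,4),'longax yaw',np.arctan2(d[1],d[0]))
rect('mat',plane(T,A((49,152),(213,133),(243,431),(80,451)),.006))
rect('matS',plane(S,SB((780,326),(582,350),(424,147),(602,130)),.006))
rect('base',plane(T,B((40,42),(284,47),(275,327),(32,321)),.03))
rect('baseS',plane(S,SA((776,437),(501,437),(520,268),(764,268)),.03))
rect('stand',plane(T,B((490,149),(597,170),(577,276),(471,257)),.058))
rect('standS',plane(S,SA((290,328),(184,320),(226,266),(328,272)),.058))
print('cells T',plane(T,A((339,109),(418,382)),.052))
print('cells S',plane(S,SB((413,275),(235,101)),.052))
print('btn',plane(T,B((79,276)),.032),plane(S,SA((716,289)),.032))
print('disc',plane(T,B((159,139)),.031),plane(S,SA((640,372)),.031))
print('flange',plane(T,B((535,212)),.063),plane(S,SA((255,289)),.063))
print('ptop',plane(T,B((580,207)),.133),plane(S,SA((235,173)),.133), tri([T,S],[B((580,207)),SA((235,173))]))
print('decoy top',tri([T,S],[[(515,215.5)],SA((47,67))]),'jar',plane(T,B((172,513)),.06),'dish',plane(T,[(349,100)],.014),'vial',tri([T,S],[[(459.5,131)],SA((101,486))]))
E
```

```text
mat [0.5099 0.3407 0.006 ] edges [0.0992 0.1766 0.0979 0.1779] longax yaw 0.10019370715447445
matS [0.5132 0.3394 0.006 ] edges [0.0986 0.1761 0.1007 0.1761] longax yaw 0.09587856414133246
base [ 0.566  -0.0432  0.03  ] edges [0.1397 0.16   0.1381 0.1596] longax yaw -0.049655951989517326
baseS [ 0.5674 -0.0437  0.03  ] edges [0.1379 0.1594 0.1429 0.1599] longax yaw -0.0499031426791889
stand [ 0.5451 -0.2488  0.058 ] edges [0.0604 0.0598 0.0595 0.0607] longax yaw -0.20954614660269355
standS [ 0.548 -0.248  0.058] edges [0.0575 0.0541 0.0577 0.0554] longax yaw -0.2318747054547204
cells T [[0.6112 0.2143 0.052 ]
 [0.4581 0.1712 0.052 ]]
cells S [[0.6095 0.2137 0.052 ]
 [0.4585 0.1708 0.052 ]]
btn [[0.5141 0.0026 0.032 ]] [[0.516  0.0015 0.032 ]]
disc [[ 0.5914 -0.0444  0.031 ]] [[ 0.5929 -0.0449  0.031 ]]
flange [[ 0.5455 -0.248   0.063 ]] [[ 0.549  -0.2483  0.063 ]]
ptop [[ 0.5459 -0.2495  0.133 ]] [[ 0.5482 -0.2485  0.133 ]] [ 0.5459 -0.2495  0.1319]
decoy top [ 0.506  -0.3477  0.1762] jar [[ 0.3841 -0.0457  0.06  ]] dish [[ 0.7798 -0.0484  0.014 ]] vial [ 0.6951 -0.2947  0.0508]
```

```bash
cat >> h.py <<'E'
from scipy.spatial.transform import Rotation as Ro
def go(x,y,z,yaw=None,grasp=False):
    """target of grasp point(grasp=True, z of grasp point) ; print turn then shift in tool axes after turn"""
    s=manip.get_state(); q=s['ee_rot']; R=Ro.from_quat([q[1],q[2],q[3],q[0]]); M=R.as_matrix()
    cy=np.arctan2(M[1,0],M[0,0])
    if yaw is None: yaw=cy
    Rt=Ro.from_matrix(np.array([[np.cos(yaw),np.sin(yaw),0],[np.sin(yaw),-np.cos(yaw),0],[0,0,-1.]]).T.T)
    Mt=Rt.as_matrix()
    t=np.array([x,y,z+(.155 if grasp else 0)])-s['position']
    np.set_printoptions(precision=4,suppress=True)
    print('t',round(s['clock'],3),'pos',s['position'],'yaw',round(cy,4),'toolz',M[:,2],'w',round(s['width'],4))
    print('turn',(R.inv()*Rt).as_rotvec(),'shift now cm',M.T@t*100,'shift after turn',Mt.T@t*100)
    print('F',s['contact_force'],'M',s['moment'],'q',s['qpos'])
E
python3 - <<'E'
from h import *
go(.547,-.2488,.405,0)
E
```

```text
t 0.15 pos [0.1642 0.5509 0.404 ] yaw 1.281 toolz [-0.9583  0.2857  0.0002] w 0.0853
turn [-1.3318  0.994   0.9921] shift now cm [-65.699   -0.0179 -59.5287] shift after turn [38.2758 79.9686 -0.095 ]
F [ 0.2775 -0.2972  0.2065] M [ 0.0384 -0.0095  0.0377] q [ 1.16    0.2764  1.5058  0.      1.3607 -0.121 ]
```

```bash
python3 - <<'E'
s=open('h.py').read()
import re
a=s.index("    Rt=Ro.from_matrix"); b=s.index("\n",a)
s=s[:a]+"    c_,s_=np.cos(yaw),np.sin(yaw); Rt=Ro.from_matrix(np.array([[c_,0,-s_],[s_,0,c_],[0,-1,0]]))"+s[b:]
s=s.replace("'toolz',M[:,2]","'tooly',M[:,1]")
open('h.py','w').write(s)
E
python3 - <<'E'
from h import *
go(.547,-.2488,.405,0)
E
```

```text
t 0.15 pos [0.1642 0.5509 0.404 ] yaw 1.281 tooly [-0.0006 -0.0012 -1.    ] w 0.0853
turn [ 0.0007  1.281  -0.0013] shift now cm [-65.699   -0.0179 -59.5287] shift after turn [ 38.2758  -0.095  -79.9686]
F [ 0.2775 -0.2972  0.2065] M [ 0.0384 -0.0095  0.0377] q [ 1.16    0.2764  1.5058  0.      1.3607 -0.121 ]
```

>>> arm_command(
  increments=[0,0.183,0,0,0,0,0,0,0.183,0,0,0,0,0,0,0.183,0,0,0,0,0,0,0.183,0,0,0,0,0,0,0.183,0,0,0,0,0,0,0.183,0,0,0,0,0,0,0.183,0,0,0,0,0],
  grip_force=20,
)

```text
clock: 1.02
position: [0.1643, 0.5509, 0.4043]
ee_rot: [-0.707, 0.707, -0.002, 0.002]
contact_force: [0.1, -0.0, -0.0]
width: 0.0852
```

>>> arm_command(
  increments=[0,0,0,2.4,0,-5,0,0,0,0,2.4,0,-5,0,0,0,0,2.4,0,-5,0,0,0,0,2.4,0,-5,0,0,0,0,2.4,0,-5,0,0,0,0,2.4,0,-5,0,0,0,0,2.4,0,-5,0,0,0,0,2.4,0,-5,0],
)

```text
clock: 2.02
position: [0.3566, 0.1494, 0.4048]
ee_rot: [0.707, -0.707, -0.0, -0.0]
contact_force: [0.7, 0.6, 0.2]
width: 0.0855
```

>>> arm_command(
  increments=[0,0,0,2.4,0,-5,0,0,0,0,2.4,0,-5,0,0,0,0,2.4,0,-5,0,0,0,0,2.4,0,-5,0,0,0,0,2.4,0,-5,0,0,0,0,2.4,0,-5,0,0,0,0,0,0,0,0],
)

```text
clock: 2.9
position: [0.5018, -0.1523, 0.4039]
ee_rot: [-0.707, 0.707, -0.001, 0.001]
contact_force: [-0.5, 0.6, 0.4]
width: 0.0856
```

```bash
python3 - <<'E'
from h import *
go(.547,-.2488,.405,0)
p=vision.camera_params('wrist'); cv2.imwrite('pics/w1.png',vision.get_image('wrist')[:,:,::-1]); print(proj(p,[[.547,-.2488,.133],[.547,-.2488,.063]]))
E
```

```text
t 2.9 pos [ 0.5018 -0.1523  0.4039] yaw -0.0041 tooly [ 0.    -0.001 -1.   ] w 0.0856
turn [ 0.001  -0.0041  0.    ] shift now cm [ 4.5613 -0.1045 -9.6289] shift after turn [ 4.5219 -0.114  -9.6473]
F [-0.5337  0.5862  0.4362] M [0.0472 0.0022 0.0182] q [-0.4271  0.2     1.6113 -0.0009  1.3298 -0.4229]
[[365.1557 300.1658]
 [356.0129 264.1631]]
```

View pics/w1.png

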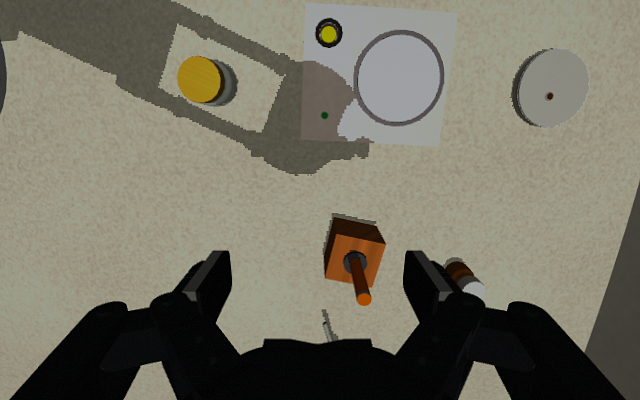

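Wrist view agrees with my numbers: probe top at (365,299), flange at (355,262), both within 2 px of prediction. The decoy is hidden under the hand. Approaching and descending.

>>> arm_command(
  increments=[0,-0.004,0,2.26,0,-4.82,0,0,0,0,2.26,0,-4.82,0,0,0,0,0,0,0,0,0,0,0,0,4,0,0,0,0,0,0,4,0,0,0,0,0,0,2,0,0,0,0,0,0,0,0,0],
)

```text
clock: 3.82
position: [0.5445, -0.2429, 0.3032]
ee_rot: [0.708, -0.706, -0.0, 0.003]
contact_force: [0.1, 1.3, 0.4]
width: 0.0854
```

```bash
python3 - <<'E'
from h import *
go(.547,-.2488,.255,0)
p=vision.camera_params('wrist'); cv2.imwrite('pics/w2.png',vision.get_image('wrist')[:,:,::-1]); print(proj(p,[[.547,-.2488,.133],[.547,-.2488,.063]]))
E
```

```text
t 3.825 pos [ 0.5445 -0.2429  0.3032] yaw 0.0055 tooly [-0.0044  0.0034 -1.    ] w 0.0854
turn [-0.0034  0.0055 -0.0043] shift now cm [ 0.2678  4.8187 -0.6109] shift after turn [ 0.2502  4.8219 -0.593 ]
F [0.0559 1.3332 0.3995] M [0.0373 0.035  0.0269] q [-0.5364  0.38    1.6119  0.0008  1.1552 -0.5423]
[[323.3152 271.224 ]
 [321.899  224.2299]]
```

View pics/w2.png

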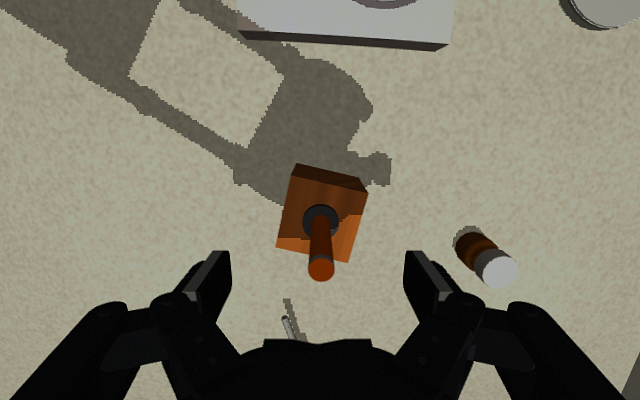

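Probe top at (321,271), centred between the fingers (about 1 mm off the estimate). Descending to the grip height.

>>> arm_command(
  increments=[-0.003,0.005,-0.004,0.2,0,-0.6,0,0,0,0,0,2.4,0,0,0,0,0,0,2.4,0,0,0,0,0,0,0,0,0,0,0,0,0,0,0,0],
)

```text
clock: 4.5
position: [0.5485, -0.2518, 0.2582]
ee_rot: [-0.706, 0.709, 0.002, 0.003]
contact_force: [0.1, -0.1, 1.3]
width: 0.0853
```

```bash
python3 - <<'E'
from h import *
go(.5465,-.2488,.255,0)
E
```

```text
t 4.5 pos [ 0.5485 -0.2518  0.2582] yaw -0.0011 tooly [ 0.0064 -0.0043 -1.    ] w 0.0853
turn [ 0.0043 -0.0011  0.0064] shift now cm [-0.2054  0.3143  0.3013] shift after turn [-0.2031  0.3169  0.3002]
F [ 0.0573 -0.1443  1.3488] M [ 0.0094  0.0108 -0.0032] q [-0.5455  0.4285  1.6583 -0.0005  1.0471 -0.5441]
```

>>> arm_command(
  increments=[0,0,0,0,0,0,0,0,0,0,0,0,0,0],
)

```text
clock: 4.75
position: [0.5482, -0.2515, 0.2576]
ee_rot: [-0.706, 0.708, 0.002, 0.002]
contact_force: [-1.0, 0.4, 0.6]
width: 0.0853
```

```bash
python3 - <<'E'
from h import *
go(.5465,-.2488,.255,0)
E
```

```text
t 4.75 pos [ 0.5482 -0.2515  0.2576] yaw -0.001 tooly [ 0.0056 -0.0038 -1.    ] w 0.0853
turn [ 0.0038 -0.001   0.0056] shift now cm [-0.1708  0.2615  0.2752] shift after turn [-0.1691  0.2635  0.2743]
F [-1.0479  0.3821  0.6241] M [-0.0314  0.0258  0.022 ] q [-0.5454  0.4287  1.6595 -0.0004  1.0466 -0.5442]
```

>>> arm_command(
  increments=[0.003,0,0.004,-0.16,0.2,0.26,0,0,0,0,0,0,0,0,0,0,0,0,0,0,0],
)

```text
clock: 5.12
position: [0.5463, -0.2487, 0.2546]
ee_rot: [0.707, -0.707, 0.0, -0.0]
contact_force: [-0.5, -0.1, -0.5]
width: 0.0851
```

>>> arm_command(
  increments=[0,0,0,0,0,0,1,0,0,0,0,0,0,1,0,0,0,0,0,0,1,0,0,0,0,0,0,1,0,0,0,0,0,0,1,0,0,0,0,0,0,1,0,0,0,0,0,0,1,0,0,0,0,0,0,1],
  grip_force=40,
)

```text
clock: 6.12
position: [0.5463, -0.2488, 0.2546]
ee_rot: [0.707, -0.707, 0.0, -0.0]
contact_force: [0.8, 0.1, 0.4]
width: 0.0128
```

```bash
python3 - <<'E'
from h import *
go(.5465,-.2488,.255,0)
p=vision.camera_params('wrist'); cv2.imwrite('pics/w3.png',vision.get_image('wrist')[:,:,::-1])
E
```

```text
t 6.125 pos [ 0.5463 -0.2488  0.2546] yaw -0.001 tooly [-0.      0.0001 -1.    ] w 0.0128
turn [-0.0001 -0.001  -0.    ] shift now cm [ 0.0159 -0.0353  0.0009] shift after turn [ 0.0159 -0.0353  0.0009]
F [0.8276 0.0623 0.3503] M [0.0024 0.0084 0.0383] q [-0.5432  0.4297  1.6666  0.0001  1.0453 -0.5423]
```

View pics/w3.png

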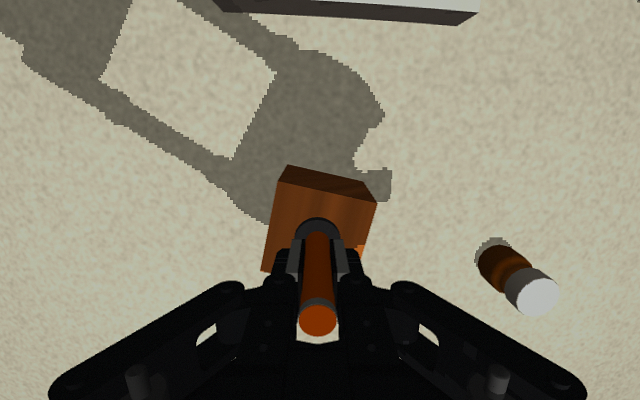

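Probe is held at width 12.8 mm, its top at (317,320). Lifting 9 cm and moving to the button.

>>> arm_command(
  increments=[0,0,0,0,-2,0,1,0,0,0,0,-3,0,1,0,0,0,0,-3,0,1,0,0,0,0,-1,0,1,0,0,0,0,0,0,1],
  grip_force=60,
)

```text
clock: 6.8
position: [0.5463, -0.2488, 0.3448]
ee_rot: [-0.707, 0.707, -0.0, 0.001]
contact_force: [0.3, 0.9, -1.3]
width: 0.0124
```

>>> arm_command(
  increments=[0,0,0,-0.4,0,3.2,1,0,0,0,-0.5,0,4,1,0,0,0,-0.5,0,4,1,0,0,0,-0.5,0,4,1,0,0,0,-0.5,0,4,1,0,0,0,-0.4,0,3.8,1,0,0,0,-0.3,0,2,1,0,0,0,0,0,0,1],
)

```text
clock: 7.8
position: [0.5148, 0.0024, 0.3433]
ee_rot: [0.707, -0.707, 0.001, 0.002]
contact_force: [-0.3, -0.1, -0.5]
width: 0.0124
```

```bash
python3 - <<'E'
from h import *
go(.515,.0015,.3446,0)
p=vision.camera_params('wrist'); cv2.imwrite('pics/w4.png',vision.get_image('wrist')[:,:,::-1]); cv2.imwrite('pics/s4.png',vision.get_image('scene')[:,:,::-1])
print(proj(p,[[.515,.0015,.032]]))
E
```

```text
t 7.8 pos [0.5148 0.0024 0.3433] yaw 0.0015 tooly [-0.003   0.0005 -1.    ] w 0.0124
turn [-0.0005  0.0015 -0.003 ] shift now cm [ 0.017  -0.1349 -0.0876] shift after turn [ 0.0175 -0.1348 -0.0877]
F [-0.2689 -0.052  -0.5412] M [-0.016   0.0168  0.0213] q [-0.1306  0.2306  1.7289  0.0001  1.1852 -0.1322]
[[318.3707 192.6447]]
```

View pics/w4.png

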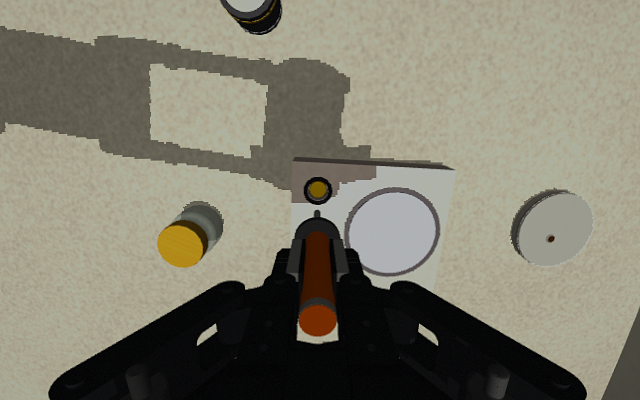

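View pics/s4.png

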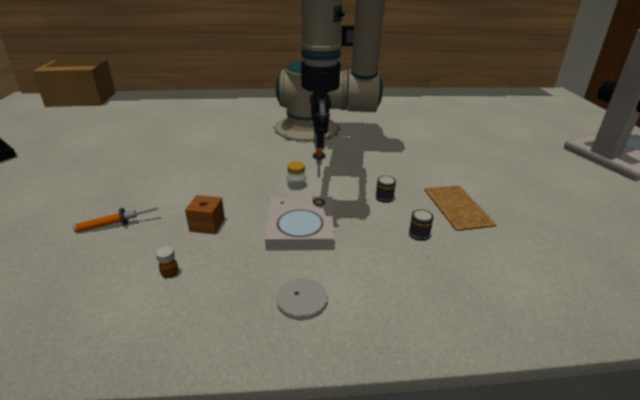

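The big look-alike now lies on its side left of the stand at scene (78–158, 210–228). It was balanced on its tip and isn't a bystander, and it is clear of my paths. Button in the wrist view is at (317,189), probe tip at (317,212). I check both against prediction.

```bash
python3 - <<'E'
from h import *
p=vision.camera_params('wrist'); s=manip.get_state(); P=s['position']
im=cv2.imread('pics/w4.png')
cv2.imwrite('pics/w4z.png',cv2.resize(im[165:260,270:390],None,fx=6,fy=6,interpolation=cv2.INTER_NEAREST))
print(proj(p,[[P[0],P[1],P[2]-.2466]]), plane(p,[(317.5,189.5),(318,217)],.032))
h=cv2.cvtColor(im,cv2.COLOR_BGR2HSV)
m=cv2.inRange(h,(20,120,60),(35,255,255)); m[:170]=0;m[210:]=0;m[:,:295]=0;m[:,340:]=0
ys,xs=np.nonzero(m); print('btn px',xs.mean(),ys.mean(),len(xs), plane(p,[(xs.mean(),ys.mean())],.026))
im=cv2.imread('pics/s4.png'); S=vision.camera_params('scene')
cv2.imwrite('pics/s4z.png',cv2.resize(im[140:220,280:370],None,fx=6,fy=6,interpolation=cv2.INTER_CUBIC))
print('tip in scene',proj(S,[[P[0],P[1],P[2]-.2466]]))
E
```

```text
[[317.78437347 212.88584773]] [[ 0.51528082  0.00276633  0.032     ]
 [ 0.51578996 -0.02591012  0.032     ]]
btn px 317.53811659192826 189.08071748878925 223 [[0.51531572 0.00165705 0.026     ]]
tip in scene [[318.68164796 176.92608615]]
```

View pics/w4z.png

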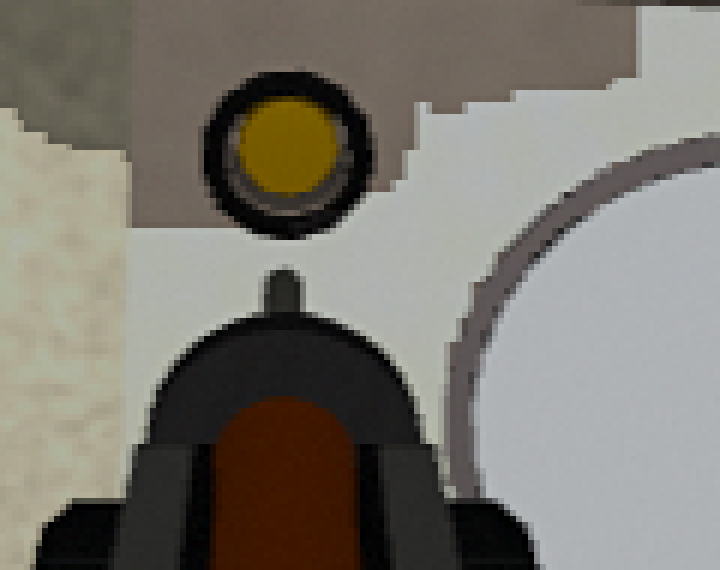

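View pics/s4z.png

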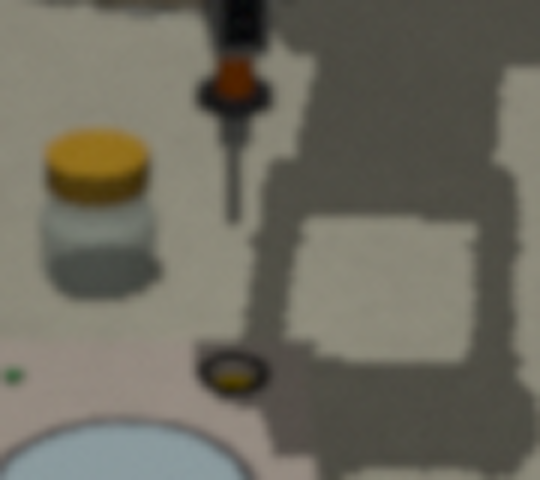

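>>> arm_command(
  increments=[0,0.001,-0.003,0,2,-0.07,1,0,0,0,0,2.3,0,1,0,0,0,0,1.8,0,1,0,0,0,0,0,0,1,0,0,0,0,0,0,1],
)

```text
clock: 8.52
position: [0.5162, -0.0002, 0.2841]
ee_rot: [-0.707, 0.707, 0.0, 0.002]
contact_force: [-0.0, 0.9, 0.3]
width: 0.0126
```

```bash
python3 - <<'E'
from h import *
go(.515,.0016,.2676,0)
cv2.imwrite('pics/s5.png',cv2.resize(vision.get_image('scene')[150:225,270:370,::-1],None,fx=6,fy=6,interpolation=cv2.INTER_CUBIC))
E
```

```text
t 8.525 pos [ 0.5162 -0.0002  0.2841] yaw -0.0029 tooly [ 0.0038 -0.0002 -1.    ] w 0.0126
turn [ 0.0002 -0.0029  0.0038] shift now cm [-0.1243  1.646   0.1828] shift after turn [-0.1175  1.6465  0.1829]
F [-0.0233  0.918   0.273 ] M [-0.0257 -0.0289  0.0021] q [-0.1354  0.2872  1.8152  0.0003  1.0354 -0.1326]
```

View pics/s5.png

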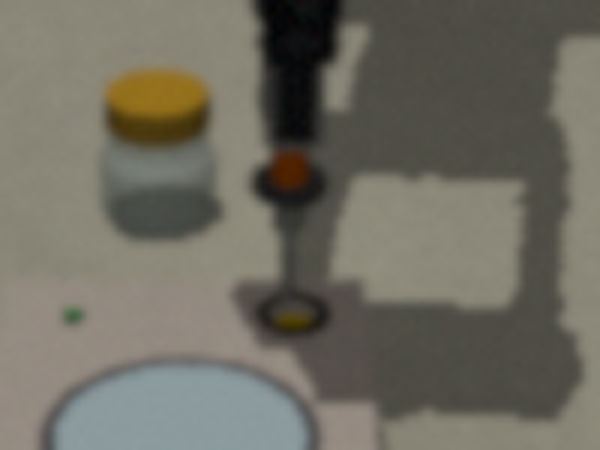

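Tip is over the well (scene zoom about (290,300) in the rim). Correcting 1–2 mm sideways, then pressing in small steps.

>>> arm_command(
  increments=[0,-0.002,0.003,-0.1,0.3,0.15,1,0,0,0,0,0.3,0,1,0,0,0,0,0.3,0,1,0,0,0,0,0,0,1],
)

```text
clock: 9.07
position: [0.5146, 0.0021, 0.2744]
ee_rot: [0.707, -0.707, 0.0, 0.0]
contact_force: [0.1, 0.2, -0.9]
width: 0.0126
```

>>> arm_command(
  increments=[0,0,0,0,0.2,0,1,0,0,0,0,0.2,0,1,0,0,0,0,0,0,1],
)

```text
clock: 9.45
position: [0.5149, 0.002, 0.2708]
ee_rot: [0.707, -0.707, -0.0, -0.0]
contact_force: [-0.0, -0.0, 0.9]
width: 0.0123
```

```bash
python3 - <<'E'
from h import *
go(.515,.0016,.2676,0)
E
```

```text
t 9.45 pos [0.5149 0.002  0.2708] yaw -0.0 tooly [ 0.0004  0.     -1.    ] w 0.0123
turn [-0.     -0.      0.0004] shift now cm [ 0.0148  0.3219 -0.0405] shift after turn [ 0.015   0.3218 -0.0405]
F [-0.041  -0.0455  0.9409] M [0.0071 0.0746 0.0059] q [-0.1314  0.3009  1.8344  0.0001  1.0059 -0.1314]
```

>>> arm_command(
  increments=[0,0,0,0,0.15,0,1,0,0,0,0,0.15,0,1,0,0,0,0,0,0,1],
)

```text
clock: 9.82
position: [0.5149, 0.002, 0.2678]
ee_rot: [0.707, -0.707, -0.0, -0.0]
contact_force: [-0.1, 0.3, 3.1]
width: 0.0125
```

>>> arm_command(
  increments=[0,0,0,0,0.1,0,1,0,0,0,0,0,0,1,0,0,0,0,0,0,1],
)

```text
clock: 10.2
position: [0.5149, 0.002, 0.2673]
ee_rot: [-0.707, 0.707, 0.0, 0.0]
contact_force: [-0.2, -0.2, 6.5]
width: 0.0124
```

>>> arm_command(
  increments=[0,0,0,0,0.1,0,1,0,0,0,0,0,0,1,0,0,0,0,0,0,1],
)

```text
clock: 10.58
position: [0.515, 0.002, 0.2671]
ee_rot: [-0.707, 0.707, 0.001, 0.001]
contact_force: [-2.2, -0.8, 11.0]
width: 0.0121
```

```bash
python3 - <<'E'
from h import *
go(.515,.0016,.2676,0)
cv2.imwrite('pics/s6.png',cv2.resize(vision.get_image('scene')[150:225,270:370,::-1],None,fx=6,fy=6,interpolation=cv2.INTER_CUBIC))
E
```

```text
t 10.575 pos [0.515  0.002  0.2671] yaw 0.0001 tooly [ 0.0016 -0.0001 -1.    ] w 0.0121
turn [0.0001 0.0001 0.0016] shift now cm [ 0.004  -0.0545 -0.0416] shift after turn [ 0.0039 -0.0545 -0.0416]
F [-2.2209 -0.77   11.0374] M [0.0593 0.4214 0.0461] q [-0.1313  0.305   1.8396  0.0001  0.9955 -0.1314]
```

View pics/s6.png

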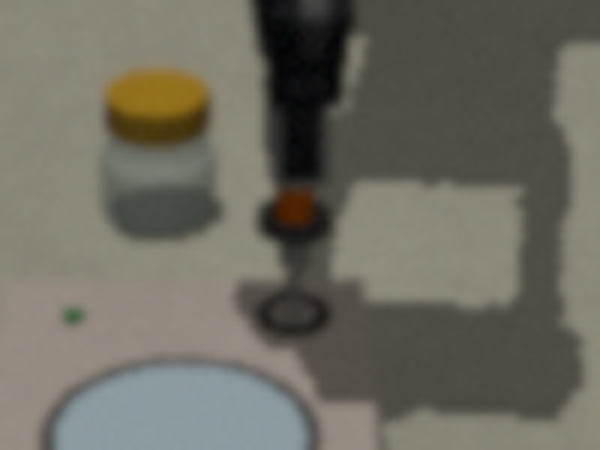

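The tip sits in the well with an 11 N hard stop at the expected height, so the button is fully in. Back up and over to the stand.

>>> arm_command(
  increments=[0,0,0,0,-1,0,1,0,0,0,0,-2.5,0,1,0,0,0,0,-3,0,1,0,0,0,0,-1.4,0,1,0,0,0,0,0,0,1],
)

```text
clock: 11.25
position: [0.5148, 0.002, 0.3452]
ee_rot: [-0.707, 0.707, 0.0, 0.0]
contact_force: [-0.7, -0.6, -0.9]
width: 0.0129
```

>>> arm_command(
  increments=[0,0,0,0.4,0,-3.2,1,0,0,0,0.5,0,-4,1,0,0,0,0.5,0,-4,1,0,0,0,0.5,0,-4,1,0,0,0,0.5,0,-4,1,0,0,0,0.4,0,-3.9,1,0,0,0,0.3,0,-2,1,0,0,0,0,0,0,1],
)

```text
clock: 12.25
position: [0.5457, -0.2496, 0.3434]
ee_rot: [0.708, -0.707, 0.001, -0.0]
contact_force: [-0.2, 0.7, -0.0]
width: 0.0124
```

>>> arm_command(
  increments=[0,0,0,0,0,0,1,0,0,0,0,0,0,1,0,0,0,0,0,0,1],
)

```text
clock: 12.62
position: [0.5457, -0.2479, 0.3449]
ee_rot: [0.707, -0.707, -0.001, 0.0]
contact_force: [0.5, -0.4, -0.5]
width: 0.0127
```

```bash
python3 - <<'E'
from h import *
go(.5463,-.2488,.2546,0)
p=vision.camera_params('wrist'); im=vision.get_image('wrist')[:,:,::-1]
cv2.imwrite('pics/w7.png',cv2.resize(im[150:350,220:420],None,fx=3,fy=3,interpolation=cv2.INTER_NEAREST))
cv2.imwrite('pics/s7.png',cv2.resize(vision.get_image('scene')[130:240,140:290,::-1],None,fx=5,fy=5,interpolation=cv2.INTER_CUBIC))
P=manip.get_state()['position']
print('tip px pred',proj(p,[[P[0],P[1],P[2]-.2466]]),'hole pred',proj(p,[[.5463,-.2488,.058],[.5453,-.2488,.058]]))
E
```

```text
t 12.625 pos [ 0.5457 -0.2479  0.3449] yaw 0.0013 tooly [ 0.0003  0.0002 -1.    ] w 0.0127
turn [-0.0002  0.0013  0.0003] shift now cm [ 0.0569  9.0341 -0.0889] shift after turn [ 0.0593  9.0341 -0.0871]
F [ 0.488  -0.436  -0.5179] M [-0.0557 -0.0256  0.0304] q [-0.5426  0.3499  1.5475  0.0003  1.2441 -0.544 ]
tip px pred [[317.2278 213.5213]] hole pred [[317.8282 199.5105]
 [316.7233 199.5088]]
```

View pics/w7.png

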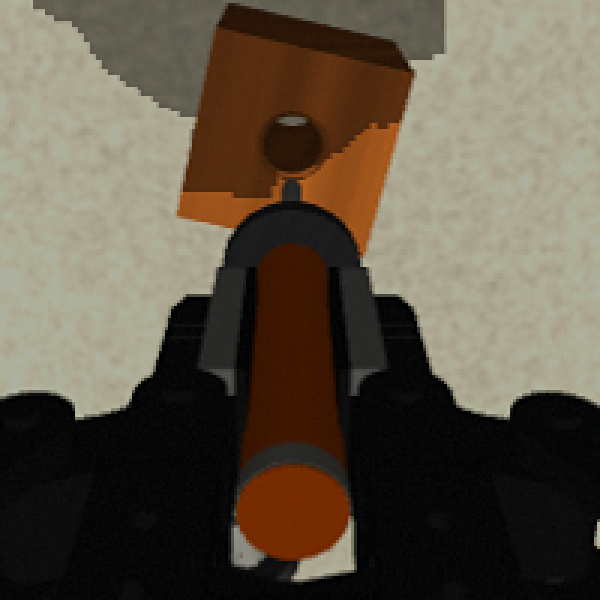

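View pics/s7.png

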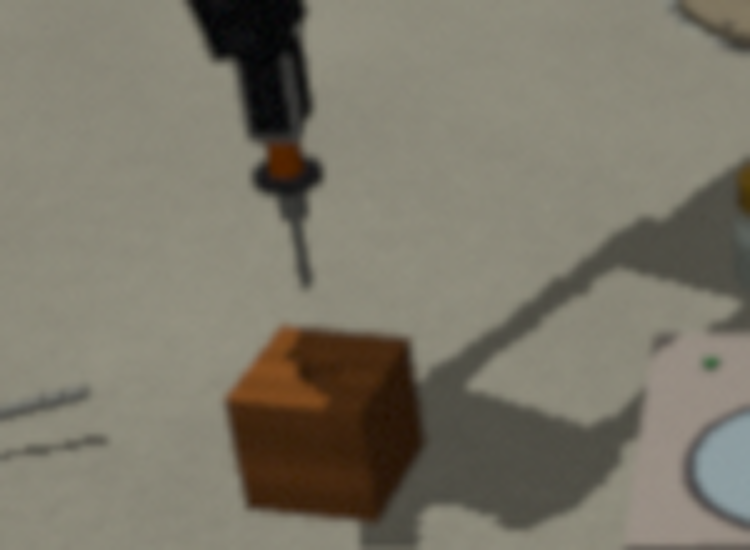

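Hole at wrist px (317,197), tip above it at (317,213 projected), and the present x,y matches the hole within about 1 mm. Straight down.

>>> arm_command(
  increments=[0,0,0,0,1.5,0,1,0,0,0,0,1.5,0,1,0,0,0,0,0.6,0,1,0,0,0,0,0,0,1,0,0,0,0,0,0,1],
)

```text
clock: 13.35
position: [0.5459, -0.2491, 0.3089]
ee_rot: [-0.707, 0.707, 0.0, 0.0]
contact_force: [-0.1, -0.9, 0.4]
width: 0.0125
```

```bash
python3 - <<'E'
from h import *
go(.5457,-.2480,.2546,0)
p=vision.camera_params('wrist'); im=vision.get_image('wrist')[:,:,::-1]
cv2.imwrite('pics/w8.png',cv2.resize(im[150:350,220:420],None,fx=3,fy=3,interpolation=cv2.INTER_NEAREST))
cv2.imwrite('pics/s8.png',cv2.resize(vision.get_image('scene')[150:220,160:260,::-1],None,fx=6,fy=6,interpolation=cv2.INTER_CUBIC))
E
```

```text
t 13.35 pos [ 0.5459 -0.2491  0.3089] yaw -0.0001 tooly [ 0.0006 -0.0002 -1.    ] w 0.0125
turn [ 0.0002 -0.0001  0.0006] shift now cm [-0.0253  5.4276  0.1157] shift after turn [-0.0222  5.4277  0.1145]
F [-0.1486 -0.9429  0.4047] M [-0.0185 -0.0148  0.0079] q [-0.5441  0.379   1.598   0.0001  1.1641 -0.544 ]
```

View pics/w8.png

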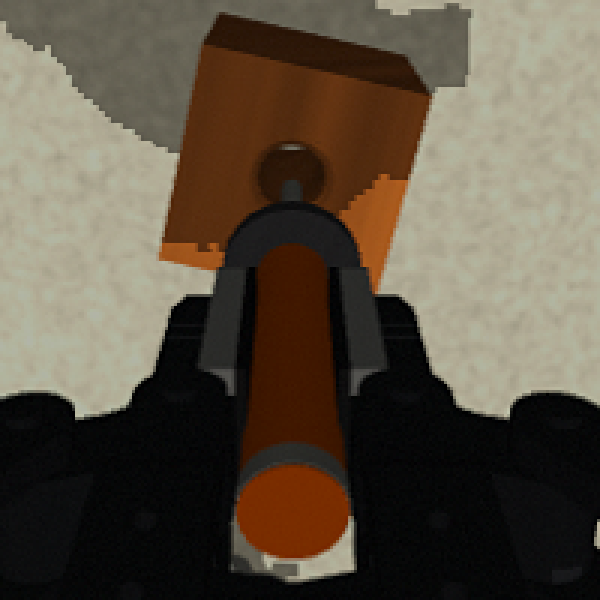

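View pics/s8.png

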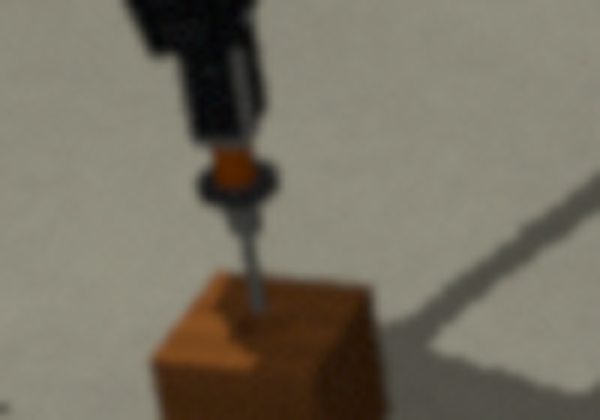

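Tip is about 2.5 mm toward −y of the hole centre (tip zoom (291,189), hole (291,175)), so I shift +y 2.5 mm and insert.

>>> arm_command(
  increments=[0,0,0,0,0,0.23,1,0,0,0,0,0.8,0,1,0,0,0,0,1,0,1,0,0,0,0,0.8,0,1,0,0,0,0,0,0,1,0,0,0,0,0,0,1],
)

```text
clock: 14.2
position: [0.5458, -0.2468, 0.2826]
ee_rot: [0.707, -0.707, -0.0, -0.0]
contact_force: [-0.2, 0.7, -0.6]
width: 0.0126
```

```bash
python3 - <<'E'
from h import *
go(.5457,-.2467,.2546,0)
E
```

```text
t 14.2 pos [ 0.5458 -0.2468  0.2826] yaw 0.0 tooly [ 0.0001  0.     -1.    ] w 0.0126
turn [-0.      0.      0.0001] shift now cm [-0.0148  2.7994  0.0058] shift after turn [-0.0146  2.7994  0.0059]
F [-0.236   0.722  -0.5576] M [-0.0062 -0.0581  0.077 ] q [-0.5407  0.4009  1.6351  0.0001  1.1056 -0.5408]
```

Tip is 22 mm inside the hole with no side force. Lowering the rest.

>>> arm_command(
  increments=[0,0,0,0,0.9,0,1,0,0,0,0,1,0,1,0,0,0,0,0.8,0,1,0,0,0,0,0,0,1,0,0,0,0,0,0,1],
)

```text
clock: 14.82
position: [0.5457, -0.2466, 0.2553]
ee_rot: [0.707, -0.707, 0.0, 0.0]
contact_force: [-1.0, 0.9, -0.2]
width: 0.0122
```

```bash
python3 - <<'E'
from h import *
go(.5457,-.2467,.2546,0)
p=vision.camera_params('wrist'); im=vision.get_image('wrist')[:,:,::-1]
cv2.imwrite('pics/w9.png',cv2.resize(im[150:350,220:420],None,fx=3,fy=3,interpolation=cv2.INTER_NEAREST))
cv2.imwrite('pics/s9.png',cv2.resize(vision.get_image('scene')[150:220,160:260,::-1],None,fx=6,fy=6,interpolation=cv2.INTER_CUBIC))
E
```

```text
t 14.825 pos [ 0.5457 -0.2466  0.2553] yaw -0.0 tooly [-0.0004  0.0003 -1.    ] w 0.0122
turn [-0.0003 -0.     -0.0004] shift now cm [ 0.0016  0.0696 -0.0051] shift after turn [ 0.0016  0.0696 -0.0051]
F [-1.0439  0.9133 -0.18  ] M [-0.0028  0.0032 -0.0184] q [-0.5407  0.4272  1.6691  0.0001  1.0457 -0.5407]
```

View pics/s9.png

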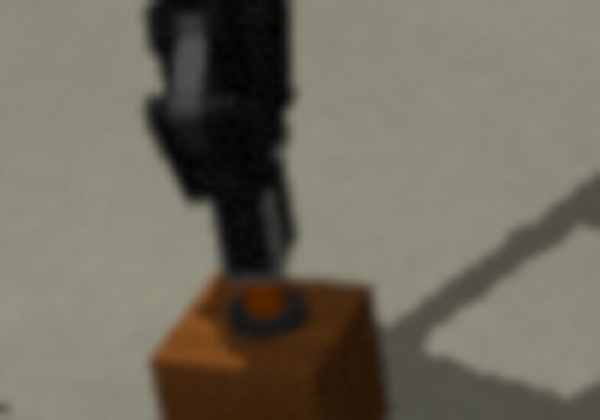

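Flange is on the stand top. Lowering 0.5 mm more and releasing.

>>> arm_command(
  increments=[0,0,0,0,0.06,0,1,0,0,0,0,0,0,0,0,0,0,0,0,0,0,0,0,0,0,0,0,0,0,0,0,0,0,0,0,0,0,0,0,0,0,0,0,0,0,0,0,0,0],
)

```text
clock: 15.8
position: [0.5457, -0.2467, 0.2551]
ee_rot: [0.707, -0.707, -0.0, -0.0]
contact_force: [-1.1, 0.5, -0.6]
width: 0.0851
```

```bash
python3 - <<'E'
from h import *
go(.5457,-.2467,.405,0)
p=vision.camera_params('wrist'); im=vision.get_image('wrist')[:,:,::-1]
cv2.imwrite('pics/w10.png',im)
E
```

```text
t 15.8 pos [ 0.5457 -0.2467  0.2551] yaw 0.0 tooly [ 0.0001  0.0001 -1.    ] w 0.0851
turn [-0.0001  0.      0.0001] shift now cm [ -0.0037 -14.9926  -0.0022] shift after turn [ -0.0048 -14.9926  -0.0035]
F [-1.1356  0.4747 -0.6284] M [0.0267 0.0244 0.0065] q [-0.5407  0.4274  1.6694  0.0001  1.0447 -0.5407]
```

View pics/w10.png

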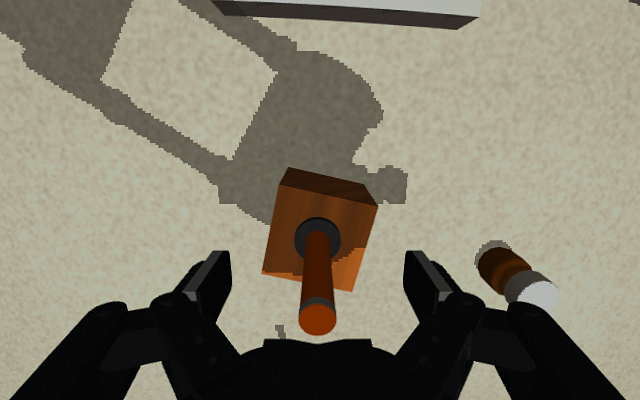

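Let go; the probe stands straight with its flange on the block (317,240). Raising and going to the farther cell.

>>> arm_command(
  increments=[0,0,0,0,-3,0,0,0,0,0,0,-4,0,0,0,0,0,0,-4,0,0,0,0,0,0,-3,0,0,0,0,0,0,0,3,0,0,0,0,0.6,0,4.5,0,0,0,0,0.7,0,5,0,0,0,0,0.7,0,5,0],
  grip_force=30,
)

```text
clock: 16.85
position: [0.5657, -0.0703, 0.3952]
ee_rot: [0.707, -0.707, 0.0, -0.0]
contact_force: [0.3, -0.7, -1.2]
width: 0.0856
```

>>> arm_command(
  increments=[0,0,0,0.7,0,5,0,0,0,0,0.7,0,5,0,0,0,0,0.7,0,5,0,0,0,0,0.7,0,5,0,0,0,0,0.7,0,4,0,0,0,0,0.6,0,2,0,0,0,0,0,0,0,0,0,0,0,0,0,0,0],
)

```text
clock: 17.85
position: [0.6067, 0.187, 0.395]
ee_rot: [-0.707, 0.708, -0.001, 0.0]
contact_force: [0.3, -0.5, 0.2]
width: 0.0856
```

```bash
python3 - <<'E'
from h import *
go(.610,.214,.183,0)
p=vision.camera_params('wrist'); im=vision.get_image('wrist')[:,:,::-1]
cv2.imwrite('pics/w11.png',im)
print(proj(p,[[.610,.214,.052],[.4583,.171,.052]]))
cv2.imwrite('pics/s11.png',vision.get_image('scene')[:,:,::-1])
E
```

```text
t 17.85 pos [0.6067 0.187  0.395 ] yaw -0.001 tooly [-0.0006 -0.0012 -1.    ] w 0.0856
turn [ 0.0012 -0.001  -0.0006] shift now cm [ 0.341  21.1938  2.7237] shift after turn [ 0.3318 21.1973  2.6977]
F [ 0.2947 -0.5171  0.2225] M [-0.0114  0.0528  0.0043] q [ 0.1898  0.3716  1.3858 -0.0011  1.385   0.191 ]
[[320.5514 159.0228]
 [184.1202 198.0507]]
```

View pics/w11.png

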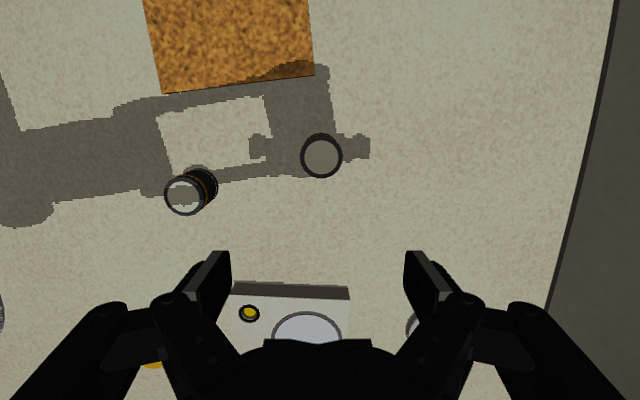

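View pics/s11.png

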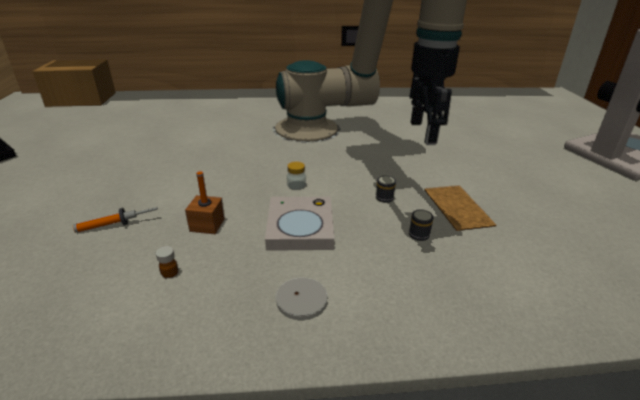

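Button is out again (yellow visible at (319,203)) and the probe stands. Cell A shows at wrist (321,156), about 2–3 mm further +y than predicted, so I target y = 0.216.

>>> arm_command(
  increments=[0,0,0,0.3,0,2.9,0,0,0,0,0,3.5,0,0,0,0,0,0,3.5,0,0,0,0,0,0,3,0,0,0,0,0,0,2,0,0,0,0,0,0,0,0,0,0,0,0,0,0,0,0,0],
)

```text
invalid input
```

```bash
python3 - <<'E'
from h import *
go(.610,.216,.183,0)
p=vision.camera_params('wrist'); im=vision.get_image('wrist')[:,:,::-1]
cv2.imwrite('pics/w12.png',im)
print(proj(p,[[.610,.216,.052],[.4583,.171,.052]]))
E
```

```text
t 17.95 pos [0.6067 0.1868 0.3952] yaw -0.0018 tooly [-0.0002 -0.0006 -1.    ] w 0.0848
turn [ 0.0006 -0.0018 -0.0002] shift now cm [ 0.3298 21.2178  2.9342] shift after turn [ 0.3313 21.2196  2.9207]
F [-0.852   0.1224 -0.0882] M [-0.001   0.0131 -0.0072] q [ 0.1893  0.3712  1.3858 -0.0006  1.3849  0.1912]
[[320.4228 157.0615]
 [184.0915 198.0741]]
```

View pics/w12.png

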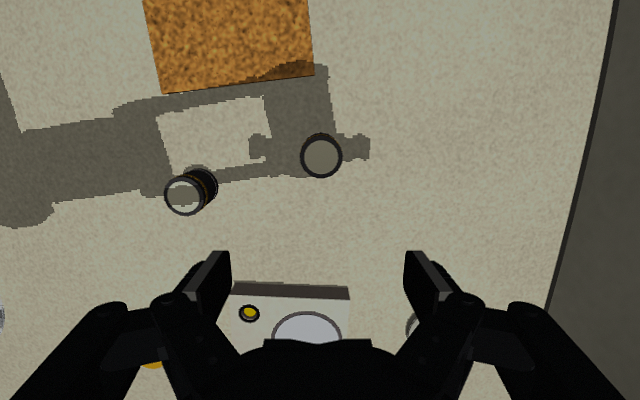

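That call had a miscounted row (50 numbers), so it was refused and nothing moved. Resending it.

>>> arm_command(
  increments=[0,0,0,0.3,0,2.9,0,0,0,0,0,3.5,0,0,0,0,0,0,3.5,0,0,0,0,0,0,3,0,0,0,0,0,0,2,0,0,0,0,0,0,0,0,0,0,0,0,0,0,0,0],
)

```text
clock: 18.88
position: [0.6102, 0.2168, 0.2762]
ee_rot: [0.707, -0.707, -0.0, -0.001]
contact_force: [-0.4, 0.0, 0.6]
width: 0.0856
```

```bash
python3 - <<'E'
from h import *
go(.610,.216,.183,0)
p=vision.camera_params('wrist'); im=vision.get_image('wrist')[:,:,::-1]
cv2.imwrite('pics/w13.png',im)
print(proj(p,[[.610,.216,.052],[.4583,.171,.052]]))
E
```

```text
t 18.875 pos [0.6102 0.2168 0.2762] yaw -0.0008 tooly [ 0.0017  0.0004 -1.    ] w 0.0856
turn [-0.0004 -0.0008  0.0017] shift now cm [-0.0359  9.317  -0.0873] shift after turn [-0.0206  9.3171 -0.0838]
F [-0.4214  0.0084  0.591 ] M [ 0.0027 -0.0674 -0.0014] q [ 0.2341  0.4715  1.5296 -0.      1.1389  0.2349]
[[316.395  224.6918]
 [118.1675 279.2611]]
```

View pics/w13.png

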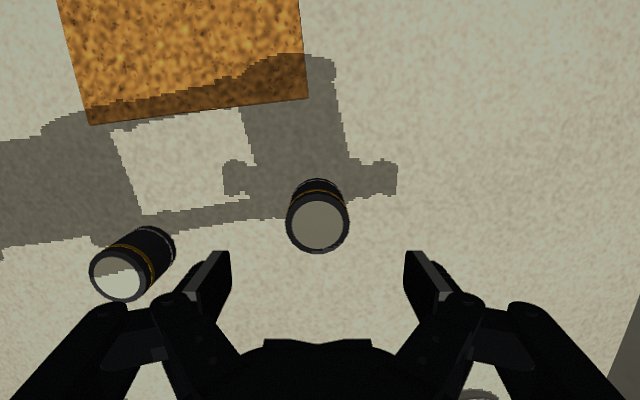

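Cell A's top at (317,223) matches to about 1 px. Descending and gripping.

>>> arm_command(
  increments=[0,0,0,0,3,0,0,0,0,0,0,3,0,0,0,0,0,0,2.2,0,0,0,0,0,0,1.1,0,0,0,0,0,0,0,0,0,0,0,0,0,0,0,0],
)

```text
clock: 19.68
position: [0.6104, 0.2175, 0.1834]
ee_rot: [0.707, -0.707, -0.001, -0.001]
contact_force: [0.3, 0.0, -0.3]
width: 0.085
```

>>> arm_command(
  increments=[0,0,0,0,0,0,0.3,0,0,0,0,0,0,0.4,0,0,0,0,0,0,0.5,0,0,0,0,0,0,0.7,0,0,0,0,0,0,0.7,0,0,0,0,0,0,0.7],
  grip_force=30,
)

```text
clock: 20.42
position: [0.61, 0.2174, 0.1828]
ee_rot: [0.707, -0.707, -0.0, -0.0]
contact_force: [0.2, -0.5, 5.8]
width: 0.0455
```

```bash
python3 - <<'E'
from h import *
go(.610,.216,.183,0)
p=vision.camera_params('wrist'); im=vision.get_image('wrist')[:,:,::-1]
cv2.imwrite('pics/w14.png',im)
E
```

```text
t 20.425 pos [0.61   0.2174 0.1828] yaw 0.0 tooly [ 0.0012  0.0003 -1.    ] w 0.0455
turn [-0.0003  0.      0.0012] shift now cm [-0.0022 -0.0195 -0.1383] shift after turn [-0.0022 -0.0194 -0.1383]
F [ 0.191  -0.5463  5.8065] M [-0.0237  0.1414  0.0356] q [0.2349 0.5647 1.6295 0.     0.9462 0.2349]
```

View pics/w14.png

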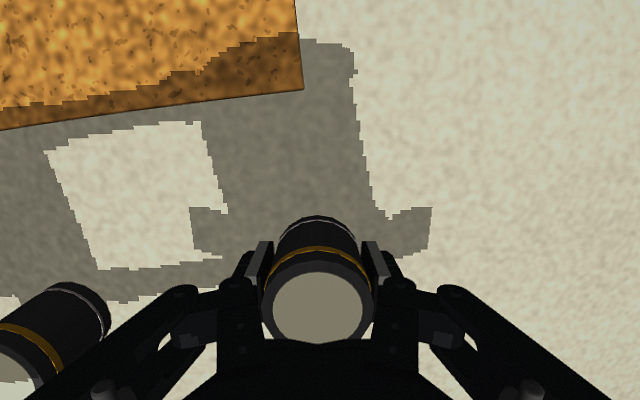

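Gripped at 45.5 mm. Lifting 5 cm to weigh.

>>> arm_command(
  increments=[0,0,0,0,-1,0,0.7,0,0,0,0,-2,0,0.7,0,0,0,0,-2,0,0.7,0,0,0,0,0,0,0.7,0,0,0,0,0,0,0.7],
  grip_force=40,
)

```text
clock: 21.1
position: [0.6092, 0.2172, 0.2313]
ee_rot: [-0.707, 0.707, -0.001, -0.001]
contact_force: [-0.2, 0.5, -1.6]
width: 0.0449
```

>>> arm_command(
  increments=[0,0,0,0,0,0,0.7],
)

```text
clock: 21.22
position: [0.6092, 0.2172, 0.2308]
ee_rot: [-0.707, 0.707, -0.001, -0.001]
contact_force: [-0.4, 0.3, -2.3]
width: 0.0453
```

>>> arm_command(
  increments=[0,0,0,0,0,0,0.7],
)

```text
clock: 21.35
position: [0.6095, 0.2173, 0.2312]
ee_rot: [-0.707, 0.707, -0.001, -0.001]
contact_force: [-0.3, 0.7, -1.2]
width: 0.0454
```

>>> arm_command(
  increments=[0,0,0,0,0,0,0.7],
)

```text
clock: 21.48
position: [0.6097, 0.2174, 0.2317]
ee_rot: [-0.707, 0.707, -0.0, -0.0]
contact_force: [-0.0, 0.3, -1.7]
width: 0.0451
```

```bash
python3 - <<'E'
from h import *
F=[];M=[]
for i in range(8):
    s=manip.get_state(); F.append(s['contact_force'].copy());M.append(s['effort'][1:3]); vision.get_image('top')
print(np.array(F),np.mean(F,0),np.mean(M,0)); go(.610,.216,.183,0)
E
```

```text
[[-0.01060702  0.32505903 -1.65542936]
 [-0.84048775  0.72532391 -1.05556017]
 [ 0.33072658 -1.05471856 -1.31638793]
 [-0.18656243  0.05951996 -1.32540307]
 [ 0.11633811 -0.09590346 -0.85114659]
 [ 0.2530616  -0.13591058 -1.53588897]
 [-0.35658466  0.33398026 -0.76568612]
 [ 0.7482323   0.41923662 -1.60059786]] [ 0.00676459  0.0720734  -1.26326251] [-52.20408395 -21.08669713]
t 21.875 pos [0.6097 0.2173 0.2321] yaw 0.0 tooly [ 0.0001  0.0001 -1.    ] w 0.0449
turn [-0.0001  0.      0.0001] shift now cm [ 0.0276  4.9133 -0.1341] shift after turn [ 0.028   4.9133 -0.1337]
F [-0.4423  0.678  -1.7156] M [-0.0302  0.0149  0.0076] q [0.235  0.5124 1.5807 0.0001 1.0485 0.2349]
```

Cell A weighs about 1.3–1.6 N (0.14 kg), below the minimum possible for the heavy one (over 0.2 kg), so it is the light one. Taking it to the mat.

>>> arm_command(
  increments=[0,0,0,-1.2,0,1.5,0.7,0,0,0,-2.3,0,3,0.7,0,0,0,-2.6,0,3.2,0.7,0,0,0,-2.3,0,3,0.7,0,0,0,-1.4,0,1.6,0.7,0,0,0,0,0,0,0.7,0,0,0,0,0,0,0.7],
)

```text
clock: 22.75
position: [0.5122, 0.34, 0.2322]
ee_rot: [-0.707, 0.707, 0.0, 0.0]
contact_force: [0.4, 0.6, -1.2]
width: 0.0453
```

```bash
python3 - <<'E'
from h import *
go(.5115,.340,.1893,0)
cv2.imwrite('pics/s15.png',cv2.resize(vision.get_image('scene')[130:250,340:500,::-1],None,fx=5,fy=5,interpolation=cv2.INTER_CUBIC))
E
```

```text
t 22.75 pos [0.5122 0.34   0.2322] yaw 0.0 tooly [ 0.0009 -0.0003 -1.    ] w 0.0453
turn [0.0003 0.     0.0009] shift now cm [-0.0742  4.2918  0.0046] shift after turn [-0.0703  4.2919  0.0032]
F [ 0.3665  0.5571 -1.1707] M [-0.0138  0.0385 -0.0481] q [ 0.4731  0.4711  1.6589 -0.0008  1.011   0.4735]
```

View pics/s15.png

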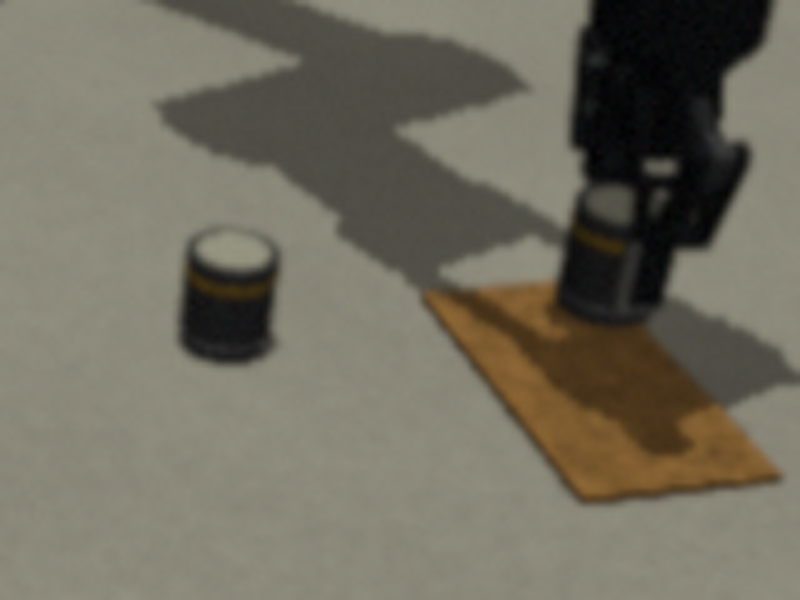

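Cell A hangs upright over the mat (zoom (605,250)). Lowering.

>>> arm_command(
  increments=[0,0,0,0,1.5,0,0.7,0,0,0,0,1.6,0,0.7,0,0,0,0,0.8,0,0.7,0,0,0,0,0.3,0,0.7,0,0,0,0,0,0,0.7,0,0,0,0,0,0,0.7,0,0,0,0,0,0,0.7],
)

```text
clock: 23.68
position: [0.5119, 0.3405, 0.1905]
ee_rot: [0.707, -0.707, -0.0, -0.0]
contact_force: [-0.4, -0.0, -1.6]
width: 0.0452
```

```bash
python3 - <<'E'
from h import *
go(.5115,.340,.1888,0)
E
```

```text
t 23.675 pos [0.5119 0.3405 0.1905] yaw 0.0 tooly [ 0.0009  0.0005 -1.    ] w 0.0452
turn [-0.0005  0.      0.0009] shift now cm [-0.0359  0.172  -0.0467] shift after turn [-0.0357  0.172  -0.0466]
F [-0.4434 -0.0266 -1.607 ] M [-0.0237 -0.0645  0.0205] q [0.4738 0.5174 1.7018 0.0001 0.9214 0.4737]
```

>>> arm_command(
  increments=[0,0,0,0,0.1,0,0.7,0,0,0,0,0,0,0.7,0,0,0,0,0,0,0.7],
)

```text
clock: 24.05
position: [0.5117, 0.3403, 0.1891]
ee_rot: [0.707, -0.707, -0.0, -0.0]
contact_force: [0.1, 0.4, -0.9]
width: 0.0451
```

>>> arm_command(
  increments=[0,0,0,0,0.06,0,0.7,0,0,0,0,0,0,0.7,0,0,0,0,0,0,0.7],
)

```text
clock: 24.42
position: [0.5117, 0.3404, 0.1888]
ee_rot: [0.707, -0.707, -0.0, -0.0]
contact_force: [-1.3, -0.8, 2.7]
width: 0.0452
```

Contact (force turned from −1.5 to +2.7 N). Releasing.

>>> arm_command(
  increments=[0,0,0,0,0,0,0,0,0,0,0,0,0,0,0,0,0,0,0,0,0,0,0,0,0,0,0,0,0,0,0,0,0,0,0,0,0,0,0,0,0,0],
)

```text
clock: 25.18
position: [0.5117, 0.3404, 0.1885]
ee_rot: [0.707, -0.707, 0.0, -0.0]
contact_force: [0.5, -0.5, 0.4]
width: 0.0848
```

>>> arm_command(
  increments=[0,0,0,0,-2,0,0,0,0,0,0,-4,0,0,0,0,0,0,-4,0,0,0,0,0,0,-2,0,0,0,0,0,0,0,0,0,0,0,0,0,0,0,0],
)

```text
clock: 25.92
position: [0.5113, 0.3401, 0.3074]
ee_rot: [-0.707, 0.707, -0.001, -0.001]
contact_force: [-1.0, -0.3, 0.3]
width: 0.0852
```

```bash
python3 - <<'E'
from h import *
F=[]
for i in range(4):
    F.append(manip.get_state()['contact_force'][2]); vision.get_image('top')
print('unloaded Fz',F)
go(.4583,.173,.3088,0)
cv2.imwrite('pics/w16.png',vision.get_image('wrist')[:,:,::-1])
cv2.imwrite('pics/t16.png',cv2.resize(vision.get_image('top')[145:265,150:350,::-1],None,fx=4,fy=4,interpolation=cv2.INTER_CUBIC))
cv2.imwrite('pics/s16.png',cv2.resize(vision.get_image('scene')[130:250,340:500,::-1],None,fx=5,fy=5,interpolation=cv2.INTER_CUBIC))
E
```

```text
unloaded Fz [np.float64(0.34970629244199514), np.float64(-0.5898790634595702), np.float64(-0.33905404211048024), np.float64(0.5753128448528321)]
t 26.125 pos [0.5115 0.3402 0.3071] yaw 0.0 tooly [-0.0022 -0.001  -1.    ] w 0.0855
turn [ 0.001   0.     -0.0022] shift now cm [ -5.3169  -0.1363 -16.7188] shift after turn [ -5.3164  -0.1654 -16.7187]
F [-0.7408  0.1074 -0.292 ] M [ 0.0346  0.0143 -0.0305] q [0.4737 0.4008 1.5665 0.0001 1.1767 0.4737]
```

View pics/s16.png

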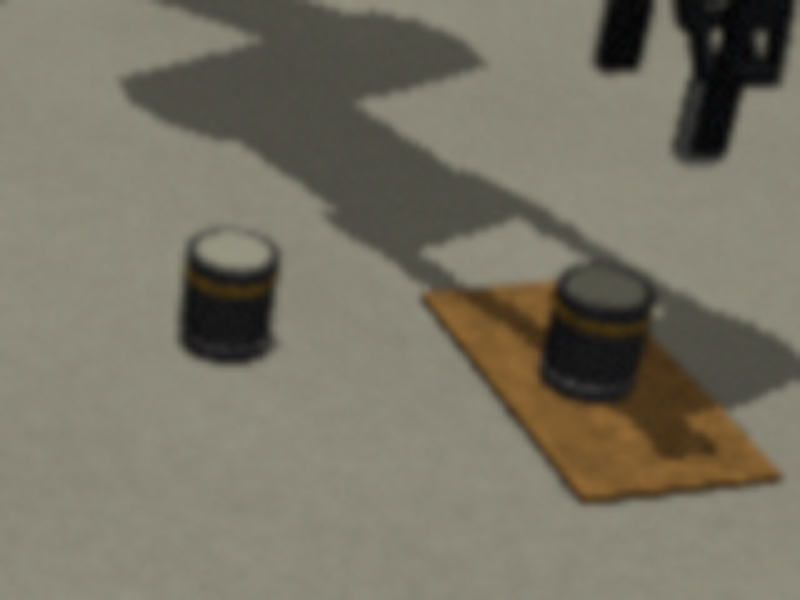

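View pics/w16.png

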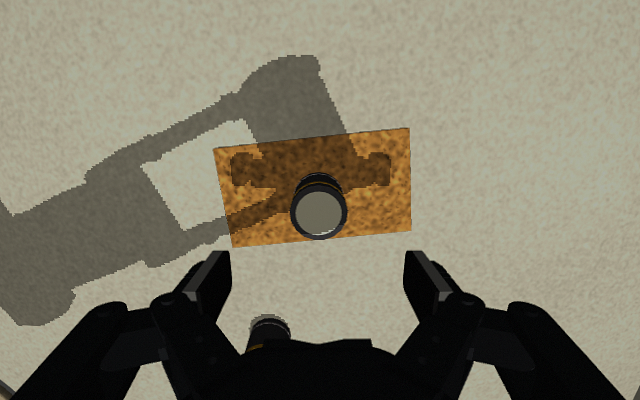

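Cell A stands upright in the middle of the mat (wrist (319,212)); the unloaded force reads ~0. Now over to cell B.

>>> arm_command(
  increments=[0,0,0,-0.6,0,-1.8,0,0,0,0,-1.3,0,-4,0,0,0,0,-1.3,0,-4.2,0,0,0,0,-1.3,0,-4.2,0,0,0,0,-0.8,0,-2.5,0,0,0,0,0,3,0,0,0,0,0,0,0,0,0,0,0,0,0,0,0,0],
  grip_force=30,
)

```text
clock: 27.28
position: [0.4588, 0.1732, 0.2791]
ee_rot: [0.707, -0.707, -0.0, -0.0]
contact_force: [-0.4, 0.0, -0.2]
width: 0.0851
```

```bash
python3 - <<'E'
from h import *
go(.4583,.173,.183,0)
p=vision.camera_params('wrist')
cv2.imwrite('pics/w17.png',vision.get_image('wrist')[:,:,::-1])
print(proj(p,[[.4583,.173,.052]]))
E
```

```text
t 27.275 pos [0.4588 0.1732 0.2791] yaw 0.0001 tooly [ 0.0007  0.0001 -1.    ] w 0.0851
turn [-0.0001  0.0001  0.0007] shift now cm [-0.0543  9.6102 -0.0164] shift after turn [-0.048   9.6103 -0.0157]
F [-0.3854  0.0238 -0.2051] M [ 0.0223 -0.033   0.0097] q [ 0.2189  0.2586  1.8737 -0.0001  1.0086  0.2189]
[[316.3859 222.1824]]
```

View pics/w17.png

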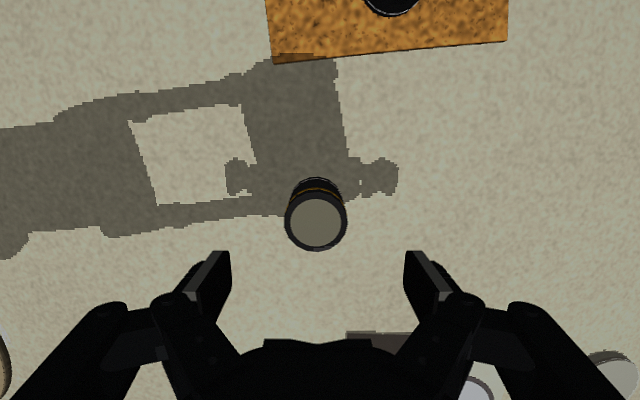

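Cell B's top at (316,221) matches the prediction (316,222). Descending, gripping, lifting.

>>> arm_command(
  increments=[0,0,0,0,3,0,0,0,0,0,0,3,0,0,0,0,0,0,2.4,0,0,0,0,0,0,1.2,0,0,0,0,0,0,0,0,0,0,0,0,0,0,0,0],
)

```text
clock: 28.08
position: [0.4593, 0.1736, 0.1834]
ee_rot: [0.707, -0.707, -0.001, -0.001]
contact_force: [-0.3, 0.4, 1.5]
width: 0.0854
```

>>> arm_command(
  increments=[0,0,0,0,0,0,0.3,0,0,0,0,0,0,0.4,0,0,0,0,0,0,0.5,0,0,0,0,0,0,0.7,0,0,0,0,0,0,0.7,0,0,0,0,0,0,0.7],
  grip_force=40,
)

```text
clock: 28.82
position: [0.4584, 0.1733, 0.1831]
ee_rot: [0.707, -0.707, 0.0, 0.0]
contact_force: [-1.2, -0.1, 4.7]
width: 0.0453
```

>>> arm_command(
  increments=[0,0,0,0,-1,0,0.7,0,0,0,0,-2,0,0.7,0,0,0,0,-2,0,0.7,0,0,0,0,0,0,0.7,0,0,0,0,0,0,0.7,0,0,0,0,0,0,0.7],
)

```text
clock: 29.58
position: [0.4582, 0.1732, 0.2316]
ee_rot: [-0.707, 0.707, -0.001, -0.001]
contact_force: [-0.2, -0.2, -3.7]
width: 0.045
```

```bash
python3 - <<'E'
from h import *
F=[]
for i in range(6):
    F.append(manip.get_state()['contact_force'][2]); vision.get_image('top')
print('Fz',np.round(F,2),np.mean(F))
go(.5925,-.0447,.2883,0)
cv2.imwrite('pics/w18.png',vision.get_image('wrist')[:,:,::-1])
E
```

```text
Fz [-3.69 -3.95 -4.05 -3.51 -3.99 -3.19] -3.728866255885432
t 29.875 pos [0.4587 0.1733 0.2322] yaw 0.0 tooly [-0.0005 -0.0001 -1.    ] w 0.0453
turn [ 0.0001  0.     -0.0005] shift now cm [ 13.3764  -5.6162 -21.8021] shift after turn [ 13.3795  -5.6104 -21.8017]
F [ 0.0876  0.6127 -4.7223] M [ 0.0046  0.0263 -0.0214] q [0.2192 0.3168 1.9344 0.0001 0.8909 0.2192]
```

View pics/w18.png

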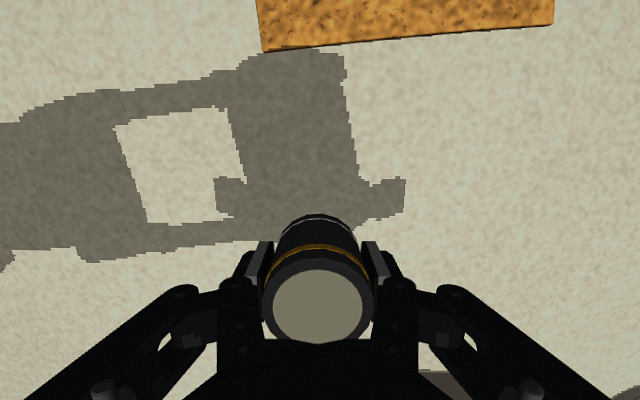

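Cell B weighs about 3.7–4 N against about 1.3 N for A, so B is the heavier. Carrying it over the disc, smoothly.

>>> arm_command(
  increments=[0,0,0,0,-2,0,0.7,0,0,0,0,-2.5,0,0.7,0,0,0,0.6,-1.1,-1,0.7,0,0,0,1.4,0,-2.2,0.7,0,0,0,2,0,-3.2,0.7,0,0,0,2,0,-3.2,0.7,0,0,0,2,0,-3.2,0.7,0,0,0,2,0,-3.2,0.7],
)

```text
clock: 30.92
position: [0.5593, 0.0114, 0.2879]
ee_rot: [-0.707, 0.707, -0.0, -0.0]
contact_force: [-0.5, 1.3, -3.5]
width: 0.045
```

>>> arm_command(
  increments=[0,0,0,1.6,0,-2.8,0.7,0,0,0,1.2,0,-2,0.7,0,0,0,0.5,0,-0.9,0.7,0,0,0,0,0,0,0.7,0,0,0,0,0,0,0.7,0,0,0,0,0,0,0.7,0,0,0,0,0,0,0.7,0,0,0,0,0,0,0.7],
)

```text
clock: 31.92
position: [0.5916, -0.0433, 0.2886]
ee_rot: [0.707, -0.707, -0.0, 0.0]
contact_force: [0.2, 0.7, -4.5]
width: 0.0453
```

```bash
python3 - <<'E'
from h import *
go(.5925,-.0447,.2883,0)
cv2.imwrite('pics/w19.png',vision.get_image('wrist')[:,:,::-1])
cv2.imwrite('pics/s19.png',vision.get_image('scene')[:,:,::-1])
cv2.imwrite('pics/t19.png',vision.get_image('top')[:,:,::-1])
E
```

```text
t 31.925 pos [ 0.5916 -0.0433  0.2886] yaw 0.0005 tooly [ 0.0002  0.0001 -1.    ] w 0.0453
turn [-0.0001  0.0005  0.0002] shift now cm [ 0.0862  0.0301 -0.1405] shift after turn [ 0.0863  0.0301 -0.1404]
F [ 0.2262  0.7149 -4.5148] M [ 0.0263 -0.017  -0.0195] q [-0.1904  0.3875  1.6406  0.0002  1.1134 -0.191 ]
```

View pics/s19.png

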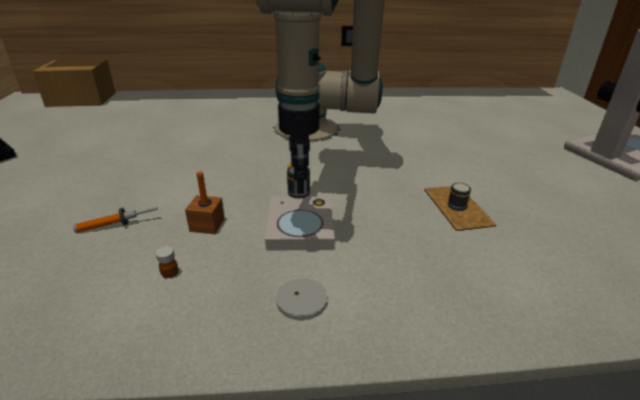

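View pics/w19.png

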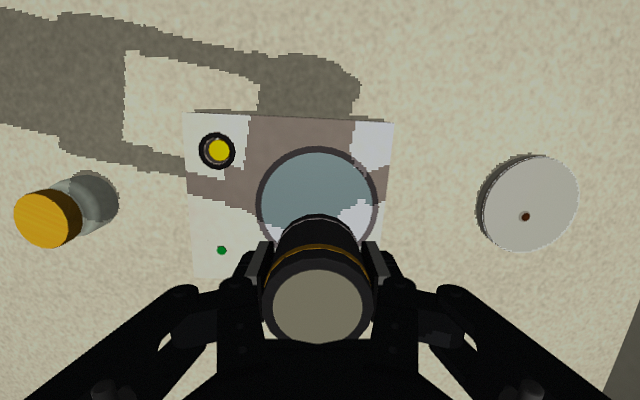

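View pics/t19.png

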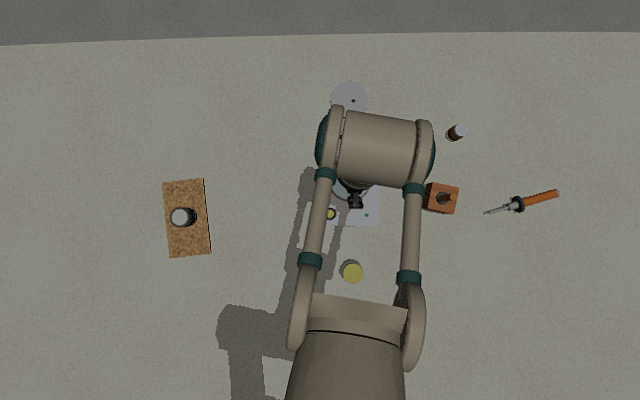

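The scene view shows the probe upright in its stand (201,190), cell A upright on the mat (459,196) and cell B held above the disc (299,180). The jar, dish and vial are in their start positions, and the button is out. Handing in.

```bash
python3 - <<'E'
from rig import manip,ticket
s=manip.get_state(); print(s['clock'],abs(s['qd']).max(),s['contact_force'])
print(ticket.sign_off())
E
```

```text
32.075 0.0019084666405561402 [-0.3319156  -0.39376754 -3.54899225]
the job is handed in; nothing more can be done
None
```

I carried out every step of the task and handed the job in at 32.1 s of the 72 s allowed; sign-off reported no verdict.

- **Button:** I pressed it with the probe tip until it stopped hard, at about 11 N and at the expected depth. Pictures afterwards show it out again.
- **Probe:** it is back in its stand, let go and upright.
- **Lens cells:** cell A (the one that stood farther from the robot) read about 1.3 N and stands upright in the middle of the mat. Cell B read about 3.7–4 N, so it is the heavier.
- **Final hold:** cell B is held upright and still. By the arm's pose it is about 100 mm above the disc and within about 2 mm of its middle.
- **Bystanders:** the jar, dish and vial were not touched and look unmoved in the last pictures.

Things that did not go as expected:

- The larger look-alike probe, which stood on its tip at the start, ended up lying on the bench. I did not see when it fell or check for contact; it is not a protected item.
- One move call was refused because I miscounted its numbers; nothing moved.
- The first stand-hole estimate was about 2 mm off in y. I corrected it from the wrist view before inserting the probe.

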